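# Reload the bench label dispenser

## Robot

A 6-joint arm with a two-finger parallel gripper is mounted at the origin on the work surface. World frame = base frame: x ahead of the robot, y to its left, z up, the work surface at z = 0. Lengths are in mm, angles in degrees, forces in N, time in s.
With the tool pointing down it reaches from about 375 to 900 mm from the base axis. Payload 3.1 kg.
Tool frame: the origin (TCP) lies midway between the tips of the shut fingers; the grasp point (between the pads) lies 19 mm behind it; z points along the fingers, y is the line along which they close (so a half turn about z gives the same grasp; the last joint's range is limited). The gripper opens to 87 mm and grips with 3 to 60 N. Pads are 19 mm wide; open, the fingers measure 117 mm over their backs; the gripper's body (75 mm by 190 mm) begins 51 mm behind the grasp point.
Start: joints at [53.772, 30.224, 82.088, -0, 67.689, -10.227], TCP at [273.948, 561.738, 222.548] pointing down, gripper open.
Joint ranges: [-176.69, 176.69], [-43.24, 126.21], [12.49, 139.97], [-82, 262], [0, 151.66], [-163.58, 163.58]. Speed limits (degrees/s): [159.86, 159.86, 180, 180, 180, 180].

## Interface

Orientations are given as a 3x3 rotation matrix whose columns are the frame's x, y, z axes.
In Python, from cell import sensors, snapshot, job gives the robot as it stands. The module is installed in compiled form; this text tells all that it offers.
- The arm moves only by the tool apply_moves, never from a script. Its argument "deltas" is a list of rows, each a list of 3 entries, a list of its own where there are three numbers: the turn, a rotation vector about the tool's x, y, z as a fraction of full scale, then the shift along the tool's x, y, z as a fraction of full scale, then the opening, from 0 (shut) to 1 (fully open). In form: [[[wx, wy, wz], [tx, ty, tz], hand], ...]. A call has 1 to 8 rows; each row shifts and turns the commanded pose from where the row before left it, along the tool's axes as they then stand; what a row does not reach is not made up. Full scale, the value 1, is 250 mm for a shift and 1.5 rad for a turn. A row lasts 1/10 s, in which the tool goes at most 50 mm and 8.59 degrees, less where a joint would pass 70% of its speed; a pose out of reach is approached as far as the arm can. A call with a number of a shift or a turn outside -1 to 1 is refused whole. A call with a gripper value outside its range is refused whole. The fingers move at their own pace and stop on an object; the grip force is fixed at half the most. Time passes only in rows, so rows that do not move let the fingers close. It gives the time, the measured TCP pose, the force, the opening and the grip force at its end, in the units of the state.
- sensors.observe(): the state, without advancing time (a new reading comes with each control period).
- snapshot(name): name is "side" or "top"; returns a dict with "pixels" (384x512x3 uint8, red, green, blue), "fx", "fy", "cx", "cy" (pixels), "eye" and "orientation" of the camera in the world. Camera axes: x right, y up, looking along -z (the intrinsics and any distortion apply to the point x, -y, -z); pixel columns grow to the right and rows downward; lengths in mm; the calibration is good to about 2 mm. A picture is of the moment at which its call begins. There is no depth.
- job.finish_job(): hands the job in; it is judged then, once.
The state is a dict: "t": time; "joints": joint angles; "joint_vel": joint speeds; "effort": joint torques, N m; "ee_pos": TCP position; "tcp_rot": TCP orientation; "force": force on the tool from outside, world axes, zero at the start; "moment": the same for the moment, N m; "opening": finger opening in mm; "finger_force": force on a finger pad.
Only numpy, scipy, OpenCV 4.12 (cv2) and the standard library are available. Lean on these libraries where they do the work, as an engineer would, in place of code of your own. Each camera call takes 0.05 s, during which the arm holds its last target. There are 200 camera calls.

## Task

Reload the label dispenser: lift its cover off and lay it aside, drop every empty cardboard core from the spindles into the waste tub, and put each fresh label roll onto a spindle of its own, pushed right down. Then set the cover back over its two pins so that it lies flat on the housing, and close the tub with its lid, seated level on the rim. Leave the other things on the bench undisturbed.

Things in the scene. Friction and masses are not known exactly. Their poses are not given: they have to be found in the camera images.
- dispenser: grey steel label dispenser, fixed, open on top, 140 (its x) by 236 (its y) by 80 mm high. Origin under its centre, z up, slit front towards -x. Inside clear 128 by 200 mm, base 10 mm thick. Flat rim 80 mm above the bench; on it two steel pins, 7 mm thick, tapered, 14 mm tall, at x = 0, y = +107 and -107 mm. Three upright spindles in a row along y
- spindle1 (a point): foot of the first steel spindle: on its axis, on top of the black platter (50 mm across) a roll rests on; 14 mm above the bench, at x 0, y -66 mm of the dispenser, axes as the dispenser's. The spindle is 20 mm thick, rises 58 mm above this point, top 6 mm tapered to 12 mm. A mounted roll's or core's centre is 24 mm above this point, its top 10 mm below the spindle's tip
- spindle2 (a point): the same for the middle spindle, at x = 0, y = 0 in the dispenser's frame
- spindle3 (a point): the same for the third spindle, at x = 0, y = +66 mm in the dispenser's frame
- cover: loose white plastic plate, 140 (its x) by 236 (its y) by 5 mm, 0.25 kg, at first seated on the dispenser. Origin under its centre, z up: seated, it is 80 mm above the dispenser's origin, axes parallel (either way round). 11 mm holes at x 0, y +107 and -107 mm take the pins. On top a black U handle: bar 12 mm thick (x), 100 mm long (y), 30 to 42 mm above the underside, legs at its ends
- roll1: fresh roll of blank white labels, standing on end on the bench; 56 mm outside diameter, 48 mm high, bore 26 mm right through, about 90 g. Origin at its centre (24 mm above what it stands on), z along the bore; either end may be up. None if there is no such roll this time (two or three are there)
- roll2: fresh roll of blank white labels, standing on end on the bench; 56 mm outside diameter, 48 mm high, bore 26 mm right through, about 90 g. Origin at its centre (24 mm above what it stands on), z along the bore; either end may be up. None if there is no such roll this time (two or three are there)
- roll3: fresh roll of blank white labels, standing on end on the bench; 56 mm outside diameter, 48 mm high, bore 26 mm right through, about 90 g. Origin at its centre (24 mm above what it stands on), z along the bore; either end may be up. None if there is no such roll this time (two or three are there)
- core1: empty cardboard core, at the start standing on one of the spindles under the cover; 34 mm outside diameter, 48 mm high, bore 26 mm, about 18 g. Origin at its centre, z along the bore. None if there is no such core this time (two or three are there)
- core2: empty cardboard core, at the start standing on one of the spindles under the cover; 34 mm outside diameter, 48 mm high, bore 26 mm, about 18 g. Origin at its centre, z along the bore. None if there is no such core this time (two or three are there)
- core3: empty cardboard core, at the start standing on one of the spindles under the cover; 34 mm outside diameter, 48 mm high, bore 26 mm, about 18 g. Origin at its centre, z along the bore. None if there is no such core this time (two or three are there)
- tub: round grey open waste tub for the cores, fixed, to the left of the dispenser; 120 mm outside diameter, 125 mm high, walls 4 mm, floor 5 mm, empty at first. Origin under its centre, z up. Three cores stood on one another would stick out of it
- lid: loose round lid of the tub, lying on the bench in front of the dispenser, 90 g: disc 128 mm across and 5 mm thick, above a plug 104 mm across and 6 mm deep (tapered to 94 mm at the bottom) that goes into the tub's mouth; on top a black knob 24 mm across, 30 mm high. Origin under the plug's centre, z up: seated on the rim it is 119 mm above the tub's origin
- pad: flat bench pad, white with a blue edge, 290 (its x) by 200 mm (its y), under 1 mm thick, kept clear: room to lay the cover down with the cover's y along the pad's x. Origin at its centre on the bench, z up
- beaker: glass beaker, 72 mm across, 95 mm high, not part of the job. Origin under its centre
- marker: marker pen lying in front of the pad, 134 mm long, 17 mm thick, not part of the job. Its x is along it
- tip_box: pipette tip box, 122 by 86 by 75 mm high, not part of the job. Origin under its centre
- tube_rack: tube rack with tubes behind the dispenser, 75 by 210 mm, 91 mm high, not part of the job. Origin under its centre
- wash_bottle: white bottle, 68 mm across, 170 mm high, not part of the job. Origin under its centre
- dishes: stack of three dishes, 91 mm across, 45 mm high, not part of the job. Origin under its centre

How it is judged:
By the outcome, as a careful person would: the job done as asked, in the order asked, and still so for the second after the job is handed in, with the robot touching nothing.
Of roll1, roll2, roll3 only 2 to 3 are there at a start; the rules pass over those that are not, and their reading is None.
Of core1, core2, core3 only 2 to 3 are there at a start; the rules pass over those that are not, and their reading is None.
At some moment in a run one of roll1, roll2, roll3 may be knocked a few centimetres aside while the robot is not near it.
Once in a run the grip may slacken for a moment while it holds something.
It also fails if it takes over 210 s, if anything falls off the work surface, if the arm or the gripper's body presses on something with over 40 N, if the wrist force passes 120 N, or if a joint passes its speed limit or range.

## Working session

There is one attempt and no reset: what is moved stays moved. The work goes in short steps, Python scripts to look and compute and a tool call to move; the robot and the scene stay as the last step left them, time stands still between calls to the robot, and variables do not carry over. Pictures are saved under pics/ and viewed, at most 14 in all, crops included, and the job is handed in when it is done.

Besides the shell and the picture viewer there is one more tool, called after "Emit:" as name(argument=value, ...), one argument or row to a line, values as JSON. apply_moves: Moves the arm, as the interface text tells. Its arguments: {"type":"object","properties":{"deltas":{"type":"array","items":{"type":"array"}}},"required":["deltas"]}

```bash
ls; mkdir -p pics
cat > h.py <<'E'
import numpy as np, cv2
from cell import sensors, snapshot, job
def snap(n,f):
    s=snapshot(n); cv2.imwrite('pics/'+f+'.png',cv2.cvtColor(s['pixels'],cv2.COLOR_RGB2BGR)); np.save('pics/'+f+'.npy',s,allow_pickle=True); return s
def load(f): return np.load('pics/'+f+'.npy',allow_pickle=True).item()
def ray(s,u,v):
    d=np.array([(u-s['cx'])/s['fx'],-(v-s['cy'])/s['fy'],-1.]); return np.array(s['eye']),np.array(s['orientation'])@d
def onz(s,u,v,z):
    e,d=ray(s,u,v); return (e+d*(z-e[2])/d[2]).round(1)
def proj(s,p):
    c=np.array(s['orientation']).T@(np.array(p,float)-np.array(s['eye'])); return np.round([s['cx']+s['fx']*c[0]/-c[2], s['cy']+s['fy']*c[1]/c[2]],1)
def tri(s1,p1,s2,p2):
    e1,d1=ray(s1,*p1); e2,d2=ray(s2,*p2); A=np.stack([d1,-d2],1); k=np.linalg.lstsq(A,e2-e1,rcond=None)[0]
    a=e1+k[0]*d1; b=e2+k[1]*d2; return ((a+b)/2).round(1), np.linalg.norm(a-b).round(1)
E
python3 - <<'E'
from h import *
for n in('side','top'):
    s=snap(n,n+'0'); print({k:(v if k!='pixels' else 0) for k,v in s.items()})
o=sensors.observe(); print(o)
E
```

```text
pics
{'pixels': 0, 'fx': 380.40108487978637, 'fy': 380.40108487978637, 'cx': 255.83914168430834, 'cy': 186.51032912103128, 'eye': array([ 555.12818175, -868.41102775,  706.22801078]), 'orientation': array([[ 0.99950874,  0.0130602 , -0.02849044],
       [-0.03078371,  0.57979819, -0.81417837],
       [ 0.00588538,  0.81465544,  0.5799154 ]])}
{'pixels': 0, 'fx': 372.8181740250054, 'fy': 372.8181740250054, 'cx': 250.69099181475957, 'cy': 193.0318287065285, 'eye': array([ 426.62809189,  -47.01414907, 1279.32196598]), 'orientation': array([[ 0.01410037,  0.99079445, -0.13463853],
       [-0.99982046,  0.01226625, -0.01444248],
       [-0.01265802,  0.134818  ,  0.99078952]])}
{'t': 0.1, 'joints': array([ 5.37721044e+01,  3.02751097e+01,  8.21482326e+01,  3.13516106e-04,
        6.76913449e+01, -1.02250886e+01]), 'joint_vel': array([ 0.01185232, -0.16706364, -0.13276373, -0.00555303, -0.03453101,
       -0.01961985]), 'effort': array([-7.81322542e-04, -4.40990067e+01, -1.77149177e+01,  6.33881078e-02,
        5.34217805e-02, -4.40962731e-05]), 'ee_pos': array([273.56222017, 561.21415319, 221.6582518 ]), 'tcp_rot': array([[-8.98771442e-01,  4.38415881e-01, -1.18706565e-03],
       [ 4.38417340e-01,  8.98770070e-01, -1.61169803e-03],
       [ 3.60305068e-04, -1.96897833e-03, -9.99997997e-01]]), 'force': array([ 0.66571381, -0.10871865,  0.1779488 ]), 'moment': array([ 0.06766145,  0.02083068, -0.03596254]), 'finger_force': 0.0, 'opening': 86.76481773547306}
```

View pics/side0.png

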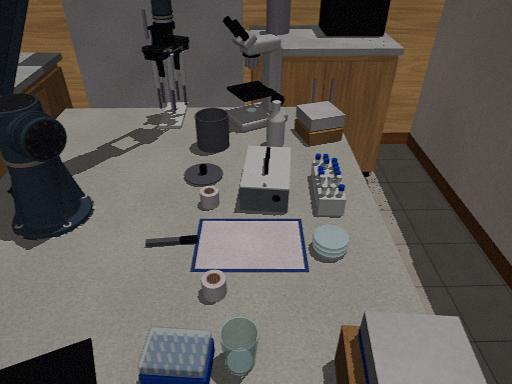

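View pics/top0.png

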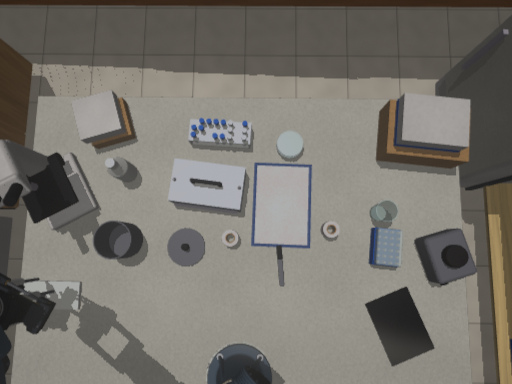

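The side view shows the dispenser at (267,180), lid (203,175), tub (212,130), rolls (209,197) and (213,286), and the pad (250,245). The top view shows the cover at (207,184), lid (186,247), tub (118,240), rolls (230,238) and (331,230), pad (282,205). There are only two rolls.

Run:
```python
from h import *
t=load('top0')['pixels'];s=load('side0')['pixels']
a=cv2.resize(t[140:280,80:350],None,fx=3,fy=3,interpolation=cv2.INTER_CUBIC)[:, :800]
b=cv2.resize(s[95:310,180:315],None,fx=2.5,fy=2.5,interpolation=cv2.INTER_CUBIC)
cv2.imwrite('pics/c1.png',a[...,::-1]); cv2.imwrite('pics/c2.png',b[...,::-1])
def blobs(im,m,amin,amax,nm):
    n,l,st,c=cv2.connectedComponentsWithStats(m.astype('uint8'))
    for i in range(1,n):
        if amin<st[i,4]<amax: print(nm,st[i],c[i].round(1))
for nm,im in(('top',t),('side',s)):
    h=cv2.cvtColor(im,cv2.COLOR_RGB2HSV); g=cv2.cvtColor(im,cv2.COLOR_RGB2GRAY).astype(int)
    blobs(im,(h[...,0]>105)&(h[...,0]<130)&(h[...,1]>150)&(g<110),80,1500,nm+' blue')
    blobs(im,g<75,20,3000,nm+' dark')
    print(nm,[im[p[1],p[0]].tolist() for p in ([(190,190),(231,229),(225,240),(231,238),(180,250),(280,200),(222,215)] if nm=='top' else [(250,165),(204,197),(209,190),(213,277),(203,183),(250,240),(180,210)])])
```

```text
top dark [ 83  93  43  50 311] [109.9 126.9]
top dark [394  99  71  58 839] [421.2 141.3]
top dark [ 93 100  43  49 331] [118.8 133.2]
top dark [ 72 154  23  46  73] [ 83.2 175.7]
top dark [128 163   9  12  59] [132.2 168.9]
top dark [191 179  31   8 106] [206. 182.]
top dark [ 56 221  15   8  21] [ 63.3 224.8]
top dark [  94  222   49   37 1160] [116.6 239. ]
top dark [369 228   8  37 211] [372.8 246.2]
top dark [415 229  44  57 629] [429.5 257.4]
top dark [181 244   9   8  57] [185.1 247.2]
top dark [276 245   7  14  69] [279. 251.]
top dark [441 244  28  26 559] [454.3 256.3]
top dark [510 338   2  25  36] [510.7 348.2]
top dark [ 209  354   63   30 1492] [241.5 370.4]
top [[172, 174, 181], [159, 155, 150], [164, 156, 150], [126, 123, 116], [97, 96, 101], [173, 174, 175], [155, 152, 143]]
side blue [332 158   9  18  90] [335.6 166.2]
side blue [191 219 118  53 711] [251.9 249.7]
side blue [359 330  10  54 153] [363.3 357.8]
side blue [139 338  75  46 708] [180.7 374.5]
side dark [ 141    0   49  115 2493] [163.5  45.8]
side dark [499   0  13  23 109] [506.5   8.8]
side dark [495  
[... 751 characters left out ...]
 [315.5 200. ]
side dark [338 184   7   7  39] [341. 187.]
side dark [205 188   9   6  36] [208.8 190.5]
side dark [ 234  188   55   28 1281] [261.9 201.3]
side dark [198 199  16  12  53] [202.5 206.7]
side dark [ 145  219  164   53 1240] [222.9 246.1]
side dark [309 243  35  20 175] [321.1 255.9]
side dark [207 274  13   9  84] [212.8 278. ]
side dark [198 289  18  16 104] [203.9 298.4]
side dark [ 349  313   29   71 1157] [362.6 356.4]
side dark [323 327  27  57 771] [337.3 365.6]
side dark [   0  338   97   46 2898] [ 55. 367.]
side dark [ 137  338  115   46 1698] [195.6 372.4]
side [[161, 160, 159], [84, 79, 79], [76, 61, 46], [83, 73, 72], [70, 71, 77], [170, 162, 162], [132, 130, 123]]
```

View pics/c1.png

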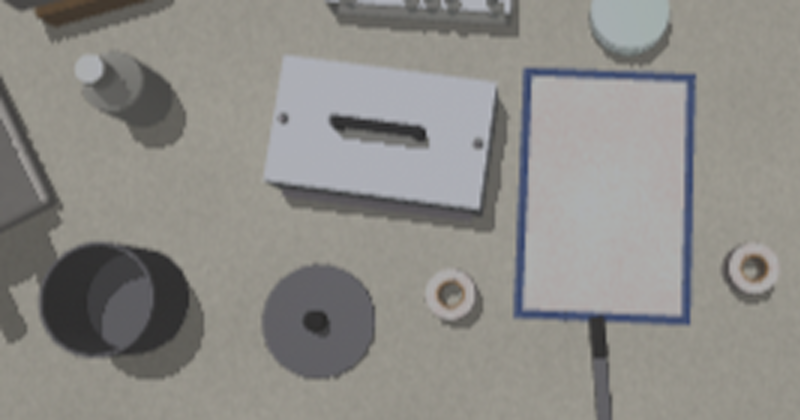

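View pics/c2.png

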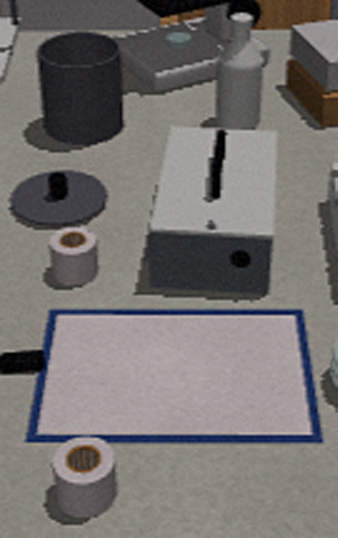

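The crops show the cover pins at top-view (174.5,179) and (239,187.5) and the near pin in the side view at (264,184.5). They also show the tub rim at about top (112,239), the lid disc at top (186,247), and roll tops at top (230,237.5) and (330.5,229).

Run:
```python
from h import *
T=load('top0');S=load('side0')
c=lambda x,y:((x+.5)/3-.5+80,(y+.5)/3-.5+140)
d=lambda x,y:((x+.5)/2.5-.5+180,(y+.5)/2.5-.5+95)
pl,pr=c(284,118),c(478,143)
a,b=onz(T,*pl,90),onz(T,*pr,90); print('pins',a,b,np.linalg.norm(a-b),'mid',(a+b)/2,'yaw',np.degrees(np.arctan2(*(a-b)[[1,0]]))-90)
print('near pin tri',tri(T,pr,S,d(211,224)))
print('cover corners z85',[onz(T,*c(*p),85) for p in((285,56),(498,84),(480,211),(264,182))])
print('tri corners NR',tri(T,c(480,211),S,d(150,229)),'FR',tri(T,c(498,84),S,d(274,234)), 'FL',tri(T,c(285,56),S,d(277,132)),'NL',tri(T,c(264,182),S,d(170,128)))
print('handle ends top',[onz(T,*c(*p),122) for p in((333,122),(424,133))],tri(T,c(424,134),S,d(215,196)),tri(T,c(333,122),S,d(221,134)))
print('tub rim',onz(T,*c(97,299),125),tri(T,c(97,299),S,d(81,49)))
print('lid z11',onz(T,*c(319,321),11),onz(S,*d(58,197),11),'knob top',tri(T,c(316,321),S,d(57,178)))
print('roll1',onz(T,*c(451,294),48),tri(T,c(451,294),S,d(74,239)))
print('roll2',onz(T,*c(753,268),48),tri(T,c(753,268),S,d(84,459)))
print('pad',[onz(T,*c(*p),0) for p in((527,71),(693,76),(688,322),(516,317))])
print('marker',onz(T,*c(598,318),10),onz(T,280,283,10)); print('bottle top',onz(T,*c(90,70),170))
```

```text
pins [631.1 218.7  90. ] [606.3   8.3  90. ] 211.85655524434452 mid [618.7 113.5  90. ] yaw -6.722476511834529
near pin tri (array([607.8,   8.4,  88.7]), np.float64(2.6))
cover corners z85 [array([700.8, 221.6,  85. ]), array([672.3, -12. ,  85. ]), array([533.4,   5.1,  85. ]), array([561.8, 238.5,  85. ])]
tri corners NR (array([536.9,   5.4,  84.8]), np.float64(6.8)) FR (array([675.1, -12.1,  88. ]), np.float64(6.7)) FL (array([703.7, 221.8,  84.9]), np.float64(5.6)) NL (array([563.9, 239.2,  83. ]), np.float64(3.9))
handle ends top [array([622. , 159.8, 122. ]), array([611.4,  63.7, 122. ])] (array([616.2,  66.9,  88. ]), np.float64(0.9)) (array([625.6, 160.7, 117.7]), np.float64(5.7))
tub rim [433.9 396.  125. ] (array([437.3, 396.3, 125.2]), np.float64(6.8))
lid z11 [413.6 187.2  11. ] [416.6 185.7  11. ] knob top (array([415.7, 185.3,  40.8]), np.float64(3.7))
roll1 [445.3  36.8  48. ] (array([447.8,  37. ,  49.6]), np.float64(5.2))
roll2 [ 478.1 -293.2   48. ] (array([ 480. , -293.3,   46.4]), np.float64(3.6))
pad [array([705.6, -43.1,   0. ]), array([ 701.8, -236.4,    0. ]), array([ 418.3, -228.6,    0. ]), array([421.2, -34.2,   0. ])]
marker [ 421.4 -126.4   10. ] [ 298.6 -130.2   10. ]
bottle top [664.5 400.8 170. ]
```

Emit:
apply_moves(
  deltas=[
    [[0,0,0],[-0.169,-0.084,0],1],
    [[0,0,0],[-0.169,-0.084,0],1],
    [[0,0,0],[-0.169,-0.084,0],1],
    [[0,0,0],[-0.169,-0.084,0],1],
    [[0,0,0],[-0.169,-0.084,0],1],
    [[0,0,0],[-0.169,-0.084,0],1],
    [[0,0,0],[-0.169,-0.084,0],1],
    [[0,0,0],[-0.169,-0.084,0],1],
  ],
)

```text
t: 0.9
ee_pos: [504.7, 260.8, 222.2]
tcp_rot: [[-0.899, 0.439, -0.001], [0.439, 0.899, -0.0], [0.001, -0.0, -1.0]]
force: [-0.0, 1.1, 0.8]
opening: 86.7
finger_force: 0.0
```

Emit:
apply_moves(
  deltas=[
    [[0,0,0],[-0.169,-0.084,0],1],
    [[0,0,0],[-0.169,-0.084,0],1],
    [[0,0,0],[-0.169,-0.084,0],1],
    [[0,0,0],[-0.169,-0.084,0],1],
    [[0,0,0.0915],[0,0,0],1],
    [[0,0,0.0915],[0,0,0],1],
    [[0,0,0.0915],[0,0,0],1],
    [[0,0,0.0915],[0,0,0],1],
  ],
)

```text
t: 1.7
ee_pos: [618.8, 112.7, 221.8]
tcp_rot: [[-0.533, 0.846, -0.002], [0.846, 0.533, 0.0], [0.001, -0.001, -1.0]]
force: [-0.4, -0.1, -0.4]
opening: 86.9
finger_force: 0.0
```

Emit:
apply_moves(
  deltas=[
    [[0,0,0.0915],[0,0,0],1],
    [[0,0,0.0915],[0,0,0],1],
    [[0,0,0.0915],[0,0,0],1],
    [[0,0,0.0915],[0,0,0],1],
    [[0,0,0.0915],[0,0,0],1],
    [[0,0,0],[0,0,0],1],
    [[0,0,0],[0,0,0],1],
  ],
)

```text
t: 2.4
ee_pos: [618.9, 113.0, 222.2]
tcp_rot: [[0.115, 0.993, -0.001], [0.993, -0.115, -0.0], [-0.0, -0.001, -1.0]]
force: [0.2, -0.5, -0.2]
opening: 87.0
finger_force: 0.0
```

```bash
cat > plan.py <<'E'
# usage: plan.py x y z yaw : prints what is left, in tool axes and move units
from h import *; import sys
from scipy.spatial.transform import Rotation as R
o=sensors.observe(); Rt=np.array(o['tcp_rot']); p=o['ee_pos']
print('t',round(o['t'],2),'pos',p.round(1),'yawY',np.degrees(np.arctan2(Rt[1,1],Rt[0,1])).round(2),'tilt',Rt[2,:2].round(4),'open',round(o['opening'],1),'ff',round(o['finger_force'],1),'F',o['force'].round(1),'j',o['joints'].round(0))
a=list(map(float,sys.argv[1:]))
while len(a)>=4:
    x,y,z,w=a[:4]; a=a[4:]; w=np.radians(w); Y=np.array([np.cos(w),np.sin(w),0]); Z=np.array([0,0,-1.]); G=np.stack([np.cross(Y,Z),Y,Z],1)
    print('shift/250',(Rt.T@(np.array([x,y,z])-p)/250).round(3),'turn/1.5',(R.from_matrix(Rt.T@G).as_rotvec()/1.5).round(4))
    p=np.array([x,y,z]); Rt=G
E
python3 plan.py 618.7 113.5 97 -6.8
```

```text
t 2.4 pos [618.9 113.  222.2] yawY -6.61 tilt [-0.0001 -0.0009] open 87.0 ff 0.0 F [ 0.2 -0.5 -0.2] j [ 0. 31. 81. -0. 68.  7.]
shift/250 [ 0.002 -0.001  0.501] turn/1.5 [-0.0006  0.0001  0.0022]
```

Emit:
apply_moves(
  deltas=[
    [[0,0,0.002],[0.002,0,0.12],1],
    [[0,0,0],[0,0,0.12],1],
    [[0,0,0],[0,0,0.12],0.6],
    [[0,0,0],[0,0,0.08],0.6],
    [[0,0,0],[0,0,0.06],0.6],
    [[0,0,0],[0,0,0],0],
    [[0,0,0],[0,0,0],0],
    [[0,0,0],[0,0,0],0],
  ],
)

```text
t: 3.2
ee_pos: [620.4, 113.5, 98.9]
tcp_rot: [[0.12, 0.993, 0.003], [0.993, -0.12, 0.0], [0.0, 0.003, -1.0]]
force: [0.4, 0.3, 0.2]
opening: 47.0
finger_force: 0.0
```

Emit:
apply_moves(
  deltas=[
    [[0,0,0],[0,0,0],0],
    [[0,0,0],[0,0,0],0],
    [[0,0,0],[0,0,0],0],
    [[0,0,0],[0,0,0],0],
  ],
)

```text
t: 3.6
ee_pos: [619.3, 113.5, 97.9]
tcp_rot: [[0.121, 0.993, 0.001], [0.993, -0.121, 0.0], [0.0, 0.001, -1.0]]
force: [0.2, 0.2, 0.2]
opening: 15.4
finger_force: 0.0
```

```bash
python3 plan.py 618.7 113.5 97 -6.8
python3 - <<'E'
from h import *
T=snap('top','top1');S=snap('side','side1')
a=cv2.resize(T['pixels'][140:240,140:280],None,fx=4,fy=4,interpolation=cv2.INTER_CUBIC)
b=cv2.resize(S['pixels'][85:225,210:320],None,fx=4,fy=4,interpolation=cv2.INTER_CUBIC)[:400,:235*1]
b=cv2.resize(S['pixels'][85:225,225:305],None,fx=2.85,fy=2.85)
cv2.imwrite('pics/c3.png',np.hstack([a,b[:399].shape[0]==400 and b or cv2.resize(b,(230,400))])[...,::-1])
E
```

```text
t 3.6 pos [619.3 113.5  97.9] yawY -6.95 tilt [0.0001 0.0005] open 15.4 ff 0.0 F [0.2 0.2 0.2] j [ 0. 39. 87.  0. 53.  7.]
shift/250 [-0.    -0.003  0.004] turn/1.5 [ 0.0004 -0.0001 -0.0017]
```

View pics/c3.png

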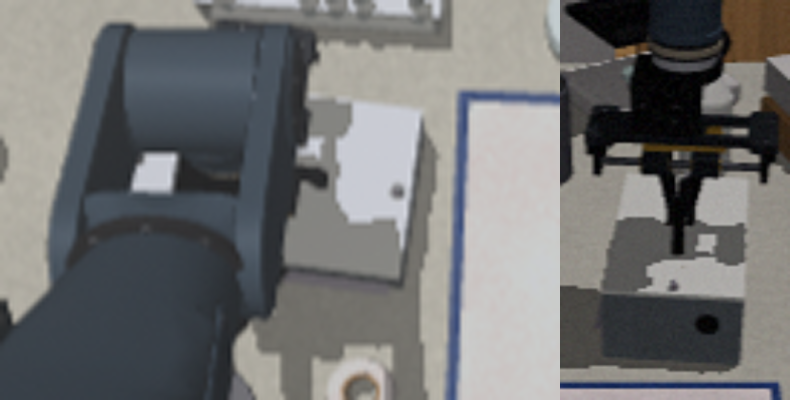

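The gripper is around the handle, and the near pin is visible at crop (397,190). Opening is 15.4 and still closing.

Emit:
apply_moves(
  deltas=[
    [[0,0,0],[0,0,0],0],
    [[0,0,0],[0,0,0],0],
    [[0,0,0],[0,0,0],0],
    [[0,0,0],[0,0,0],0],
  ],
)

```text
t: 4.1
ee_pos: [619.6, 113.5, 97.9]
tcp_rot: [[0.121, 0.993, 0.001], [0.993, -0.121, -0.0], [0.0, 0.001, -1.0]]
force: [-0.1, 0.0, 1.7]
opening: 11.6
finger_force: 30.0
```

```bash
python3 plan.py
```

```text
t 4.1 pos [619.6 113.5  97.9] yawY -6.95 tilt [0.0001 0.0009] open 11.6 ff 30.0 F [-0.1  0.   1.7] j [ 0. 39. 87. -0. 53.  7.]
```

Emit:
apply_moves(
  deltas=[
    [[0,0,0],[0,0,-0.02],0],
    [[0,0,0],[0,0,-0.04],0],
    [[0,0,0],[0,0,-0.06],0],
    [[0,0,0],[0,0,-0.1],0],
    [[0,0,0],[0,0,-0.1],0],
    [[0,0,0],[0,0,-0.08],0],
    [[0,0,0],[0,0,-0.05],0],
    [[0,0,0],[0,0,0],0],
  ],
)

```text
t: 4.9
ee_pos: [620.5, 113.6, 212.9]
tcp_rot: [[0.121, 0.993, 0.005], [0.993, -0.121, 0.0], [0.001, 0.005, -1.0]]
force: [0.5, 0.2, -2.8]
opening: 12.3
finger_force: 30.0
```

```bash
python3 plan.py 563.5 -135.5 210 -6.95 563.5 -135.5 210 -91.7
```

```text
t 4.9 pos [620.5 113.6 212.9] yawY -6.94 tilt [0.0006 0.005 ] open 12.3 ff 30.0 F [ 0.5  0.2 -2.8] j [ 0. 31. 82.  0. 67.  7.]
shift/250 [-1.016 -0.106  0.01 ] turn/1.5 [ 0.0033 -0.0004  0.0001]
shift/250 [0. 0. 0.] turn/1.5 [0.     0.     0.9861]
```

Emit:
apply_moves(
  deltas=[
    [[0,0,0],[-0.127,-0.0125,0],0],
    [[0,0,0],[-0.127,-0.0125,0],0],
    [[0,0,0],[-0.127,-0.0125,0],0],
    [[0,0,0],[-0.127,-0.0125,0],0],
    [[0,0,0],[-0.127,-0.0125,0],0],
    [[0,0,0],[-0.127,-0.0125,0],0],
    [[0,0,0],[-0.127,-0.0125,0],0],
    [[0,0,0],[-0.127,-0.0125,0],0],
  ],
)

```text
t: 5.7
ee_pos: [562.4, -136.5, 208.9]
tcp_rot: [[0.121, 0.993, -0.002], [0.993, -0.121, 0.001], [0.001, -0.003, -1.0]]
force: [0.8, -0.2, -3.0]
opening: 11.6
finger_force: 30.0
```

Emit:
apply_moves(
  deltas=[
    [[0,0,0.06],[0,0,0],0],
    [[0,0,0.0841],[0,0,0],0],
    [[0,0,0.0841],[0,0,0],0],
    [[0,0,0.0841],[0,0,0],0],
    [[0,0,0.0841],[0,0,0],0],
    [[0,0,0.0841],[0,0,0],0],
    [[0,0,0.0841],[0,0,0],0],
    [[0,0,0.0841],[0,0,0],0],
  ],
)

```text
t: 6.5
ee_pos: [562.7, -135.2, 208.8]
tcp_rot: [[0.891, 0.454, -0.003], [0.454, -0.891, 0.001], [-0.002, -0.002, -1.0]]
force: [0.8, 0.3, -2.8]
opening: 11.5
finger_force: 30.0
```

Emit:
apply_moves(
  deltas=[
    [[0,0,0.0841],[0,0,0],0],
    [[0,0,0.0841],[0,0,0],0],
    [[0,0,0.0841],[0,0,0],0],
    [[0,0,0.0841],[0,0,0],0],
    [[0,0,0.0841],[0,0,0],0],
    [[0,0,0],[0,0,0],0],
    [[0,0,0],[0,0,0],0],
  ],
)

```text
t: 7.2
ee_pos: [563.1, -135.4, 209.2]
tcp_rot: [[0.989, -0.151, -0.002], [-0.151, -0.989, 0.001], [-0.002, -0.001, -1.0]]
force: [-0.2, 0.3, -3.7]
opening: 11.7
finger_force: 30.0
```

```bash
python3 plan.py 563.5 -135.5 19 -91.7
python3 - <<'E'
from h import *
T=snap('top','top2');S=snap('side','side2')
a=cv2.resize(T['pixels'][130:270,80:350],(540,280),interpolation=cv2.INTER_CUBIC)
b=cv2.resize(S['pixels'][85:310,160:360],(400,450))
im=np.zeros((560,800,3),np.uint8); im[:280,:540]=a; 
c=cv2.resize(T['pixels'][150:220,160:260],(400,280),interpolation=cv2.INTER_CUBIC); im[280:,:400]=c
im[:450,400:][:, :][280:450]=0; im[280:,400:]=cv2.resize(S['pixels'][100:310,160:360],(400,280)); cv2.imwrite('pics/c4.png',im[...,::-1])
E
```

```text
t 7.2 pos [ 563.1 -135.4  209.2] yawY -98.69 tilt [-0.0019 -0.0005] open 11.7 ff 30.0 F [-0.2  0.3 -3.7] j [-25.  28.  90.  -0.  63.  74.]
shift/250 [0.003 0.001 0.761] turn/1.5 [-0.0004  0.0012 -0.0813]
```

View pics/c4.png

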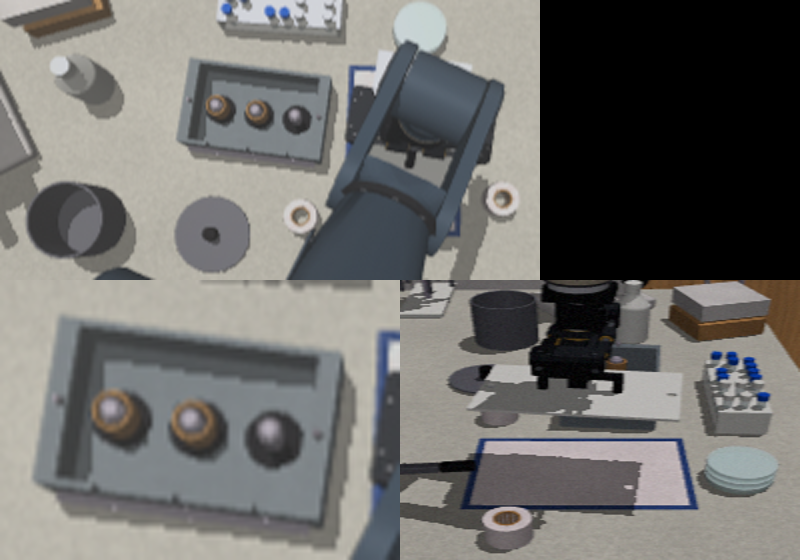

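The cover is held level above the pad. The dispenser is open with cores on spindles 3 (left) and 2, and spindle 1 (right) is empty. I over-turned the cover by 7°, so I'll turn back and then lower it.

Emit:
apply_moves(
  deltas=[
    [[0,0,-0.081],[0,0,0.04],0],
    [[0,0,0],[0.003,0.001,0.12],0],
    [[0,0,0],[0,0,0.15],0],
    [[0,0,0],[0,0,0.15],0],
    [[0,0,0],[0,0,0.12],0],
    [[0,0,0],[0,0,0.08],0],
    [[0,0,0],[0,0,0.05],0],
    [[0,0,0],[0,0,0.03],0],
  ],
)

```text
t: 8.1
ee_pos: [564.3, -135.9, 24.1]
tcp_rot: [[0.999, -0.032, -0.001], [-0.032, -0.999, 0.0], [-0.001, -0.0, -1.0]]
force: [0.1, -0.0, -2.2]
opening: 11.6
finger_force: 30.0
```

```bash
python3 plan.py 563.5 -135.5 19 -91.7
python3 - <<'E'
from h import *
T=load('top2')
d=lambda x,y:((x+.5)/4-.5+160,(y-280+.5)/4-.5+150)
for p in((112,404),(192,412),(271,429)): print(onz(T,*d(*p),70))
print('pins',onz(T,*d(58,398),92),onz(T,*d(319,434),92),'dishes',onz(T,290,144,45))
print('pred tips', [proj(T,(618.7+.12*k,113.5+.993*k,70)) for k in(66,0,-66)],[np.round(d(*p),1) for p in((112,404),(192,412),(271,429))])
E
```

```text
t 8.1 pos [ 564.3 -135.9   24.1] yawY -91.84 tilt [-0.0009 -0.0004] open 11.6 ff 30.0 F [ 0.1 -0.  -2.2] j [-25.  43.  96.  -0.  40.  67.]
shift/250 [-0.003 -0.001  0.02 ] turn/1.5 [-0.0002  0.0006 -0.0016]
[629.7 179.1  70. ]
[623.8 112.8  70. ]
[610.4  47.5  70. ]
pins [630.4 219.   92. ] [603.5   7.   92. ] dishes [ 764.1 -160.2   45. ]
pred tips [array([187.6, 181.5]), array([207.4, 184.1]), array([227.2, 186.8])] [array([187.6, 180.6]), array([207.6, 182.6]), array([227.4, 186.9])]
```

Emit:
apply_moves(
  deltas=[
    [[0,0,0],[0,0,0.01],0],
    [[0,0,0],[0,0,0.01],0],
    [[0,0,0],[0,0,0.004],0],
    [[0,0,0],[0,0,0],0],
  ],
)

```text
t: 8.5
ee_pos: [564.9, -136.1, 19.8]
tcp_rot: [[0.999, -0.033, 0.001], [-0.033, -0.999, -0.001], [0.001, 0.001, -1.0]]
force: [0.1, 0.0, -1.9]
opening: 11.4
finger_force: 30.0
```

```bash
python3 plan.py
```

```text
t 8.5 pos [ 564.9 -136.1   19.8] yawY -91.87 tilt [0.0013 0.0005] open 11.4 ff 30.0 F [ 0.1  0.  -1.9] j [-25.  44.  96.   0.  40.  67.]
```

Emit:
apply_moves(
  deltas=[
    [[0,0,0],[0,0,0.004],0],
    [[0,0,0],[0,0,0.003],0],
    [[0,0,0],[0,0,0],0],
    [[0,0,0],[0,0,0],0.1],
    [[0,0,0],[0,0,0],0.3],
    [[0,0,0],[0,0,0],0.4],
    [[0,0,0],[0,0,0],0.4],
  ],
)

```text
t: 9.2
ee_pos: [564.5, -136.0, 17.3]
tcp_rot: [[0.999, -0.033, 0.0], [-0.033, -0.999, -0.0], [0.0, 0.0, -1.0]]
force: [0.0, -0.6, 0.1]
opening: 28.3
finger_force: 0.0
```

```bash
python3 plan.py 564.5 -136 210 -91.8  627.3 178.9 210 -91.8 627.3 178.9 210 -7 627.3 178.9 31 -7
```

```text
t 9.2 pos [ 564.5 -136.    17.3] yawY -91.88 tilt [0.0002 0.0001] open 28.3 ff 0.0 F [ 0.  -0.6  0.1] j [-25.  44.  96.  -0.  40.  67.]
shift/250 [ 0.     0.    -0.771] turn/1.5 [ 0.0001 -0.0001 -0.0009]
shift/250 [ 0.212 -1.267  0.   ] turn/1.5 [0. 0. 0.]
shift/250 [0. 0. 0.] turn/1.5 [ 0.      0.     -0.9867]
shift/250 [0.    0.    0.716] turn/1.5 [0. 0. 0.]
```

Emit:
apply_moves(
  deltas=[
    [[0,0,0],[0,0,-0.1],0.5],
    [[0,0,0],[0,0,-0.18],0.6],
    [[0,0,0],[0,0,-0.18],0.6],
    [[0,0,0],[0,0,-0.18],0.6],
    [[0,0,0],[0,0,-0.13],0.6],
    [[0,0,0],[0.0265,-0.158,0],0.6],
    [[0,0,0],[0.0265,-0.158,0],0.6],
    [[0,0,0],[0.0265,-0.158,0],0.6],
  ],
)

```text
t: 10.0
ee_pos: [588.3, -17.2, 210.3]
tcp_rot: [[0.999, -0.034, 0.001], [-0.034, -0.999, -0.0], [0.001, 0.0, -1.0]]
force: [0.2, -0.3, 0.4]
opening: 52.1
finger_force: 0.0
```

Emit:
apply_moves(
  deltas=[
    [[0,0,0],[0.0265,-0.158,0],0.6],
    [[0,0,0],[0.0265,-0.158,0],0.6],
    [[0,0,0],[0.0265,-0.158,0],0.6],
    [[0,0,0],[0.0265,-0.158,0],0.6],
    [[0,0,0],[0.0265,-0.158,0],0.6],
    [[0,0,-0.0897],[0,0,0],0.6],
    [[0,0,-0.0897],[0,0,0],0.6],
    [[0,0,-0.0897],[0,0,0],0.6],
  ],
)

```text
t: 10.8
ee_pos: [627.4, 178.9, 209.3]
tcp_rot: [[0.93, 0.369, -0.001], [0.369, -0.93, -0.0], [-0.001, -0.0, -1.0]]
force: [0.2, 0.2, -0.1]
opening: 52.0
finger_force: 0.0
```

Emit:
apply_moves(
  deltas=[
    [[0,0,-0.0897],[0,0,0],0.6],
    [[0,0,-0.0897],[0,0,0],0.6],
    [[0,0,-0.0897],[0,0,0],0.6],
    [[0,0,-0.0897],[0,0,0],0.6],
    [[0,0,-0.0897],[0,0,0],0.6],
    [[0,0,-0.0897],[0,0,0],0.6],
    [[0,0,-0.0897],[0,0,0],0.6],
    [[0,0,-0.0897],[0,0,0],0.6],
  ],
)

```text
t: 11.6
ee_pos: [627.5, 178.1, 209.5]
tcp_rot: [[0.118, 0.993, -0.001], [0.993, -0.118, -0.0], [-0.0, -0.001, -1.0]]
force: [0.1, -0.2, -0.9]
opening: 52.4
finger_force: 0.0
```

```bash
python3 plan.py 627.3 178.9 31 -7
```

```text
t 11.6 pos [627.5 178.1 209.5] yawY -6.76 tilt [-0.0002 -0.0006] open 52.4 ff 0.0 F [ 0.1 -0.2 -0.9] j [ 6. 33. 79. -0. 68. 13.]
shift/250 [ 0.003 -0.001  0.714] turn/1.5 [-0.0004  0.0001  0.0028]
```

Emit:
apply_moves(
  deltas=[
    [[0,0,0.003],[0.002,0,0.16],0.6],
    [[0,0,0],[0,0,0.16],0.6],
    [[0,0,0],[0,0,0.14],0.6],
    [[0,0,0],[0,0,0.12],0.6],
    [[0,0,0],[0,0,0.08],0.6],
    [[0,0,0],[0,0,0.05],0.6],
    [[0,0,0],[0,0,0],0.3],
    [[0,0,0],[0,0,0],0.2],
  ],
)

```text
t: 12.4
ee_pos: [628.4, 178.8, 32.9]
tcp_rot: [[0.128, 0.992, 0.001], [0.992, -0.128, 0.0], [0.0, 0.001, -1.0]]
force: [0.6, 0.1, 0.3]
opening: 42.9
finger_force: 0.0
```

Emit:
apply_moves(
  deltas=[
    [[0,0,0],[0,0,0],0.2],
    [[0,0,0],[0,0,0],0.2],
    [[0,0,0],[0,0,0],0.2],
    [[0,0,0],[0,0,0],0.2],
  ],
)

```text
t: 12.8
ee_pos: [629.0, 178.8, 33.9]
tcp_rot: [[0.128, 0.992, 0.003], [0.992, -0.128, 0.0], [0.001, 0.003, -1.0]]
force: [-1.2, 0.4, 5.5]
opening: 32.6
finger_force: 30.0
```

```bash
python3 plan.py 627.3 178.9 31 -7
```

```text
t 12.8 pos [629.  178.8  33.9] yawY -7.33 tilt [0.0007 0.0029] open 32.6 ff 30.0 F [-1.2  0.4  5.5] j [ 6. 46. 85.  0. 49. 13.]
shift/250 [-0.001 -0.007  0.011] turn/1.5 [ 0.0019 -0.0005 -0.0038]
```

Emit:
apply_moves(
  deltas=[
    [[0,0,0],[0,0,-0.03],0.2],
    [[0,0,0],[0,0,-0.08],0.2],
    [[0,0,0],[0,0,-0.14],0.2],
    [[0,0,0],[0,0,-0.16],0.2],
    [[0,0,0],[0,0,-0.16],0.2],
    [[0,0,0],[0,0,-0.1],0.2],
    [[0,0,0],[0,0,0],0.2],
  ],
)

```text
t: 13.5
ee_pos: [630.4, 179.1, 204.9]
tcp_rot: [[0.128, 0.992, 0.009], [0.992, -0.128, 0.001], [0.002, 0.009, -1.0]]
force: [0.2, 0.1, 0.4]
opening: 32.0
finger_force: 30.0
```

```bash
python3 plan.py 436.5 416 202 -7 436.5 416 75 -7
```

```text
t 13.5 pos [630.4 179.1 204.9] yawY -7.33 tilt [0.0022 0.0091] open 32.0 ff 30.0 F [0.2 0.1 0.4] j [ 6. 33. 79.  0. 67. 13.]
shift/250 [ 0.841 -0.89   0.005] turn/1.5 [ 0.0061 -0.0015 -0.0038]
shift/250 [0.    0.    0.508] turn/1.5 [0. 0. 0.]
```

Emit:
apply_moves(
  deltas=[
    [[0.006,-0.001,-0.004],[0.105,-0.111,0],0.2],
    [[0,0,0],[0.105,-0.111,0],0.2],
    [[0,0,0],[0.105,-0.111,0],0.2],
    [[0,0,0],[0.105,-0.111,0],0.2],
    [[0,0,0],[0.105,-0.111,0],0.2],
    [[0,0,0],[0.105,-0.111,0],0.2],
    [[0,0,0],[0.105,-0.111,0],0.2],
    [[0,0,0],[0.105,-0.111,0],0.2],
  ],
)

```text
t: 14.3
ee_pos: [431.1, 414.6, 199.7]
tcp_rot: [[0.122, 0.992, -0.012], [0.993, -0.122, -0.002], [-0.004, -0.012, -1.0]]
force: [0.1, 0.5, -0.1]
opening: 32.4
finger_force: 30.0
```

```bash
python3 plan.py 436.5 416 75 -7
python3 - <<'E'
from h import *
T=snap('top','top3');S=snap('side','side3')
a=cv2.resize(T['pixels'][130:270,80:290],(600,400),interpolation=cv2.INTER_CUBIC)
b=cv2.resize(S['pixels'][60:160,180:250],(200,285),interpolation=cv2.INTER_CUBIC)
im=np.zeros((400,800,3),np.uint8); im[:,:600]=a; im[:285,600:]=b; cv2.imwrite('pics/c5.png',im[...,::-1])
E
```

```text
t 14.3 pos [431.1 414.6 199.7] yawY -7.0 tilt [-0.0036 -0.0115] open 32.4 ff 30.0 F [ 0.1  0.5 -0.1] j [33. 30. 87.  0. 64. 40.]
shift/250 [0.01  0.027 0.499] turn/1.5 [-0.0077  0.0024  0.    ]
```

View pics/c5.png

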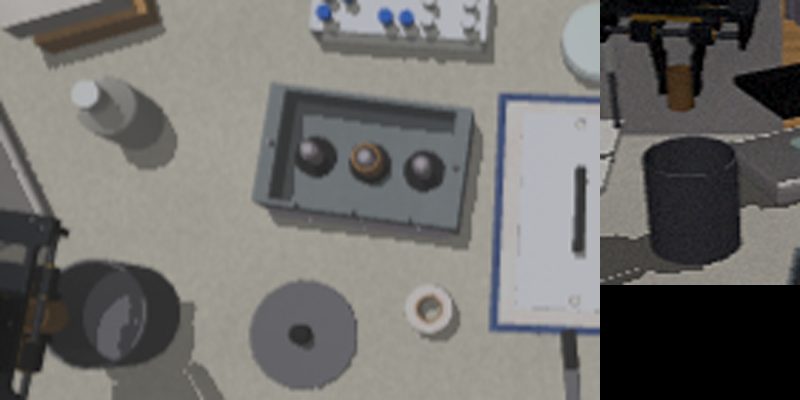

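The core is held over the tub; spindle 2's core remains and the cover lies on the pad. Lowering and releasing.

Emit:
apply_moves(
  deltas=[
    [[0,0,0],[0.004,0.008,0.1],0.2],
    [[0,0,0],[0,0,0.12],0.2],
    [[0,0,0],[0,0,0.12],0.2],
    [[0,0,0],[0,0,0.1],0.2],
    [[0,0,0],[0,0,0.05],0.2],
    [[0,0,0],[0,0,0],0.2],
    [[0,0,0],[0,0,0],0.2],
  ],
)

```text
t: 15.1
ee_pos: [434.7, 414.9, 79.0]
tcp_rot: [[0.122, 0.992, -0.009], [0.993, -0.122, -0.0], [-0.001, -0.009, -1.0]]
force: [0.6, 0.5, 0.1]
opening: 32.8
finger_force: 30.0
```

```bash
python3 plan.py 436.5 416 75 -7
```

```text
t 15.1 pos [434.7 414.9  79. ] yawY -7.01 tilt [-0.0013 -0.0087] open 32.8 ff 30.0 F [0.6 0.5 0.1] j [33. 39. 92.  0. 49. 40.]
shift/250 [0.005 0.007 0.016] turn/1.5 [-0.0058  0.0009 -0.0001]
```

Release, rise, and go over spindle 2.

Emit:
apply_moves(
  deltas=[
    [[-0.006,0.001,0],[0,0,0.01],0.4],
    [[0,0,0],[0,0,0],0.55],
    [[0,0,0],[0,0,0],0.55],
    [[0,0,0],[0,0,0],0.55],
    [[0,0,0],[0,0,-0.12],0.55],
    [[0,0,0],[0,0,-0.18],0.55],
    [[0,0,0],[0,0,-0.18],0.6],
    [[0,0,0],[0,0,-0.04],0.6],
  ],
)

```text
t: 15.9
ee_pos: [437.0, 417.1, 212.3]
tcp_rot: [[0.121, 0.993, 0.01], [0.993, -0.121, 0.006], [0.008, 0.009, -1.0]]
force: [0.1, 0.6, 0.3]
opening: 51.4
finger_force: 0.0
```

```bash
python3 plan.py 620 113.4 206 -7 620 113.4 32 -7
```

```text
t 15.9 pos [437.  417.1 212.3] yawY -6.98 tilt [0.0076 0.0088] open 51.4 ff 0.0 F [0.1 0.6 0.3] j [33. 29. 86.  0. 64. 40.]
shift/250 [-1.117  0.874  0.024] turn/1.5 [ 0.0059 -0.005   0.0003]
shift/250 [0.    0.    0.696] turn/1.5 [0. 0. 0.]
```

Emit:
apply_moves(
  deltas=[
    [[0,0,0],[-0.14,0.109,0],0.6],
    [[0,0,0],[-0.14,0.109,0],0.6],
    [[0,0,0],[-0.14,0.109,0],0.6],
    [[0,0,0],[-0.14,0.109,0],0.6],
    [[0,0,0],[-0.14,0.109,0],0.6],
    [[0,0,0],[-0.14,0.109,0],0.6],
    [[0,0,0],[-0.14,0.109,0],0.6],
    [[0,0,0],[-0.137,0.111,0],0.6],
  ],
)

```text
t: 16.7
ee_pos: [617.2, 109.5, 205.7]
tcp_rot: [[0.122, 0.993, -0.001], [0.993, -0.122, 0.0], [-0.0, -0.001, -1.0]]
force: [0.6, 1.6, -0.0]
opening: 52.3
finger_force: 0.0
```

Emit:
apply_moves(
  deltas=[
    [[0,0,0],[0,0,0],0.6],
    [[0,0,0],[0,0,0],0.6],
  ],
)

```text
t: 16.9
ee_pos: [616.8, 110.2, 205.4]
tcp_rot: [[0.124, 0.992, -0.002], [0.992, -0.124, 0.001], [0.0, -0.002, -1.0]]
force: [-0.4, -0.3, -0.9]
opening: 52.5
finger_force: 0.0
```

```bash
python3 plan.py 620 113.4 32 -7
```

```text
t 16.9 pos [616.8 110.2 205.4] yawY -7.13 tilt [ 0.0003 -0.0019] open 52.5 ff 0.0 F [-0.4 -0.3 -0.9] j [-0. 31. 83.  0. 66.  7.]
shift/250 [0.014 0.012 0.694] turn/1.5 [-0.0013 -0.0002 -0.0016]
```

Emit:
apply_moves(
  deltas=[
    [[-0.001,0,-0.001],[0.014,0.012,0.14],0.6],
    [[0,0,0],[0,0,0.16],0.6],
    [[0,0,0],[0,0,0.14],0.6],
    [[0,0,0],[0,0,0.12],0.6],
    [[0,0,0],[0,0,0.08],0.6],
    [[0,0,0],[0,0,0.05],0.6],
    [[0,0,0],[0,0,0],0.3],
    [[0,0,0],[0,0,0],0.2],
  ],
)

```text
t: 17.7
ee_pos: [620.8, 115.1, 34.4]
tcp_rot: [[0.119, 0.993, 0.002], [0.993, -0.119, -0.0], [0.0, 0.002, -1.0]]
force: [0.4, 0.7, 0.6]
opening: 43.1
finger_force: 0.0
```

Emit:
apply_moves(
  deltas=[
    [[0,0,0],[0,0,0],0.2],
    [[0,0,0],[0,0,0],0.2],
    [[0,0,0],[0,0,0],0.2],
    [[0,0,0],[0,0,0],0.2],
  ],
)

```text
t: 18.1
ee_pos: [621.7, 114.5, 35.2]
tcp_rot: [[0.12, 0.993, 0.004], [0.993, -0.12, 0.0], [0.001, 0.004, -1.0]]
force: [0.1, 0.5, 7.6]
opening: 32.8
finger_force: 30.0
```

```bash
python3 plan.py 620 113.4 32 -7
```

```text
t 18.1 pos [621.7 114.5  35.2] yawY -6.92 tilt [0.0007 0.004 ] open 32.8 ff 30.0 F [0.1 0.5 7.6] j [ 0. 45. 89.  0. 47.  7.]
shift/250 [-0.005 -0.006  0.013] turn/1.5 [ 0.0027 -0.0005  0.001 ]
```

Emit:
apply_moves(
  deltas=[
    [[0,0,0],[0,0,-0.03],0.2],
    [[0,0,0],[0,0,-0.08],0.2],
    [[0,0,0],[0,0,-0.14],0.2],
    [[0,0,0],[0,0,-0.16],0.2],
    [[0,0,0],[0,0,-0.16],0.2],
    [[0,0,0],[0,0,-0.1],0.2],
    [[0,0,0],[0,0,0],0.2],
  ],
)

```text
t: 18.8
ee_pos: [623.1, 114.2, 206.2]
tcp_rot: [[0.12, 0.993, 0.011], [0.993, -0.12, -0.0], [0.001, 0.011, -1.0]]
force: [0.2, -0.2, 0.0]
opening: 33.0
finger_force: 30.0
```

```bash
python3 plan.py 436.5 376 205 -7 436.5 376 80 -7
```

```text
t 18.8 pos [623.1 114.2 206.2] yawY -6.91 tilt [0.001 0.011] open 33.0 ff 30.0 F [ 0.2 -0.2  0. ] j [ 0. 32. 82. -0. 65.  7.]
shift/250 [ 0.95  -0.867 -0.004] turn/1.5 [ 0.0073 -0.0007  0.0011]
shift/250 [0.  0.  0.5] turn/1.5 [0. 0. 0.]
```

Emit:
apply_moves(
  deltas=[
    [[0.002,0,0.001],[0.119,-0.106,0],0.2],
    [[0,0,0],[0.119,-0.106,0],0.2],
    [[0,0,0],[0.119,-0.106,0],0.2],
    [[0,0,0],[0.119,-0.106,0],0.2],
    [[0,0,0],[0.119,-0.106,0],0.2],
    [[0,0,0],[0.119,-0.106,0],0.2],
    [[0,0,0],[0.119,-0.106,0],0.2],
    [[0,0,0],[0.117,-0.106,0],0.2],
  ],
)

```text
t: 19.6
ee_pos: [436.9, 376.3, 200.1]
tcp_rot: [[0.122, 0.993, -0.004], [0.993, -0.122, -0.001], [-0.002, -0.004, -1.0]]
force: [0.5, -0.2, 0.0]
opening: 32.9
finger_force: 30.0
```

Emit:
apply_moves(
  deltas=[
    [[0,0,0],[0,0,0],0.2],
    [[0,0,0],[0,0,0],0.2],
  ],
)

```text
t: 19.8
ee_pos: [437.6, 375.8, 200.3]
tcp_rot: [[0.119, 0.993, -0.003], [0.993, -0.119, -0.002], [-0.002, -0.003, -1.0]]
force: [-0.0, 0.0, 0.5]
opening: 32.9
finger_force: 30.0
```

```bash
python3 plan.py 436.5 376 80 -7
```

```text
t 19.8 pos [437.6 375.8 200.3] yawY -6.86 tilt [-0.0021 -0.003 ] open 32.9 ff 30.0 F [-0.   0.   0.5] j [30. 28. 90.  0. 62. 36.]
shift/250 [ 0.001 -0.003  0.481] turn/1.5 [-0.002   0.0014  0.0017]
```

Emit:
apply_moves(
  deltas=[
    [[-0.002,0.001,0.001],[0,0,0.1],0.2],
    [[0,0,0],[0,0,0.13],0.2],
    [[0,0,0],[0,0,0.12],0.2],
    [[0,0,0],[0,0,0.09],0.2],
    [[0,0,0],[0,0,0.04],0.2],
    [[0,0,0],[0,0,0],0.4],
    [[0,0,0],[0,0,0],0.55],
    [[0,0,0],[0,0,0],0.55],
  ],
)

```text
t: 20.6
ee_pos: [440.2, 376.2, 82.8]
tcp_rot: [[0.124, 0.992, 0.004], [0.992, -0.124, 0.003], [0.003, 0.004, -1.0]]
force: [-0.8, 0.6, 0.2]
opening: 43.2
finger_force: 0.0
```

Emit:
apply_moves(
  deltas=[
    [[0,0,0],[0,0,0],0.55],
    [[0,0,0],[0,0,0],0.55],
    [[0,0,0],[0,0,-0.1],0.55],
    [[0,0,0],[0,0,-0.18],0.55],
    [[0,0,0],[0,0,-0.18],0.6],
    [[0,0,0],[0,0,-0.04],0.8],
    [[0,0,0],[0,-0.0,0],1],
    [[0,0,0],[0,0,0],1],
  ],
)

```text
t: 21.4
ee_pos: [437.8, 375.3, 205.7]
tcp_rot: [[0.123, 0.992, 0.0], [0.992, -0.123, 0.0], [0.0, 0.0, -1.0]]
force: [0.0, -0.4, -0.0]
opening: 68.7
finger_force: 0.0
```

```bash
python3 plan.py 446.5 37 205 -7 446.5 37 19 -7
python3 - <<'E'
from h import *
T=snap('top','top4');S=snap('side','side4')
a=cv2.resize(T['pixels'][130:290,80:350],None,fx=2.5,fy=2.5,interpolation=cv2.INTER_CUBIC)
cv2.imwrite('pics/c6.png',a[...,::-1])
E
```

```text
t 21.4 pos [437.8 375.3 205.7] yawY -7.06 tilt [0.0004 0.    ] open 68.7 ff 0.0 F [ 0.  -0.4 -0. ] j [29. 28. 90.  0. 62. 37.]
shift/250 [-1.339  0.201  0.002] turn/1.5 [ 0.     -0.0002 -0.0008]
shift/250 [0.    0.    0.744] turn/1.5 [0. 0. 0.]
```

View pics/c6.png

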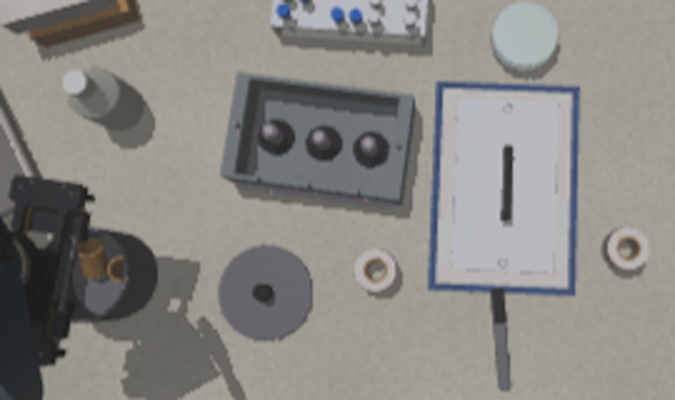

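Both cores are inside the tub (crop 95,260 and 115,268), all three spindles are empty, and the rolls are at crop (376,271) and (626,248), unmoved. Going to roll1.

Emit:
apply_moves(
  deltas=[
    [[0,0,0],[-0.167,0.025,0],1],
    [[0,0,0],[-0.167,0.025,0],1],
    [[0,0,0],[-0.167,0.025,0],1],
    [[0,0,0],[-0.167,0.025,0],1],
    [[0,0,0],[-0.167,0.025,0],1],
    [[0,0,0],[-0.167,0.025,0],1],
    [[0,0,0],[-0.167,0.025,0],1],
    [[0,0,0],[-0.17,0.026,0],1],
  ],
)

```text
t: 22.3
ee_pos: [446.1, 36.0, 204.6]
tcp_rot: [[0.123, 0.992, -0.002], [0.992, -0.123, 0.002], [0.002, -0.002, -1.0]]
force: [0.1, -0.4, 0.3]
opening: 86.8
finger_force: 0.0
```

Emit:
apply_moves(
  deltas=[
    [[0,0,0],[0,0,0],1],
    [[0,0,0],[0,0,0],1],
  ],
)

```text
t: 22.5
ee_pos: [446.6, 36.8, 204.8]
tcp_rot: [[0.126, 0.992, -0.002], [0.992, -0.126, 0.002], [0.002, -0.002, -1.0]]
force: [0.9, -0.1, -0.1]
opening: 87.0
finger_force: 0.0
```

```bash
python3 plan.py 446.5 37 19 -7
```

```text
t 22.5 pos [446.6  36.8 204.8] yawY -7.26 tilt [ 0.0021 -0.0018] open 87.0 ff 0.0 F [ 0.9 -0.1 -0.1] j [-10.  18. 108.   0.  54.  -3.]
shift/250 [-0.001  0.001  0.743] turn/1.5 [-0.0012 -0.0014 -0.003 ]
```

Emit:
apply_moves(
  deltas=[
    [[-0.001,-0.001,-0.002],[0,0,0.14],1],
    [[0,0,0],[0,0,0.16],1],
    [[0,0,0],[0,0,0.16],1],
    [[0,0,0],[0,0,0.14],1],
    [[0,0,0],[0,0,0.1],1],
    [[0,0,0],[0,0,0.045],1],
    [[0,0,0],[0,0,0],0.7],
    [[0,0,0],[0,0,0],0.5],
  ],
)

```text
t: 23.3
ee_pos: [448.0, 38.1, 20.1]
tcp_rot: [[0.119, 0.993, 0.003], [0.993, -0.119, -0.0], [0.0, 0.003, -1.0]]
force: [-1.4, 0.5, 0.2]
opening: 77.5
finger_force: 0.0
```

Emit:
apply_moves(
  deltas=[
    [[0,0,0],[0,0,0],0.4],
    [[0,0,0],[0,0,0],0.4],
    [[0,0,0],[0,0,0],0.4],
    [[0,0,0],[0,0,0],0.4],
    [[0,0,0],[0,0,0],0.4],
  ],
)

```text
t: 23.8
ee_pos: [448.4, 37.3, 20.8]
tcp_rot: [[0.12, 0.993, 0.005], [0.993, -0.12, -0.001], [0.0, 0.005, -1.0]]
force: [0.1, 1.7, 7.3]
opening: 56.1
finger_force: 30.0
```

```bash
python3 plan.py 446.5 37 19 -7
```

```text
t 23.8 pos [448.4  37.3  20.8] yawY -6.91 tilt [0.     0.0048] open 56.1 ff 30.0 F [0.1 1.7 7.3] j [-10.  39. 116.   0.  25.  -3.]
shift/250 [-0.002 -0.007  0.007] turn/1.5 [ 0.0032 -0.      0.001 ]
```

Emit:
apply_moves(
  deltas=[
    [[0,0,0],[0,0,-0.03],0.4],
    [[0,0,0],[0,0,-0.1],0.4],
    [[0,0,0],[0,0,-0.15],0.4],
    [[0,0,0],[0,0,-0.15],0.4],
    [[0,0,0],[0,0,-0.1],0.4],
    [[0,0,0],[0,0,-0.03],0.4],
    [[0,0,0],[0,0,0],0.4],
  ],
)

```text
t: 24.5
ee_pos: [447.9, 37.3, 160.8]
tcp_rot: [[0.12, 0.993, 0.006], [0.993, -0.12, -0.001], [-0.0, 0.006, -1.0]]
force: [-0.2, 0.0, -1.1]
opening: 55.7
finger_force: 30.0
```

```bash
python3 plan.py 612 48 160 -7
```

```text
t 24.5 pos [447.9  37.3 160.8] yawY -6.91 tilt [-0.0001  0.0057] open 55.7 ff 30.0 F [-0.2  0.  -1.1] j [-10.  23. 111.   0.  47.  -3.]
shift/250 [0.121 0.646 0.007] turn/1.5 [0.0038 0.0001 0.0011]
```

Emit:
apply_moves(
  deltas=[
    [[0.002,0,0.001],[0.02,0.108,0],0.4],
    [[0,0,0],[0.02,0.108,0],0.4],
    [[0,0,0],[0.02,0.108,0],0.4],
    [[0,0,0],[0.02,0.108,0],0.4],
    [[0,0,0],[0.02,0.108,0],0.4],
    [[0,0,0],[0.021,0.106,0],0.4],
    [[0,0,0],[0,0,0],0.4],
    [[0,0,0],[0,0,0],0.4],
  ],
)

```text
t: 25.3
ee_pos: [609.9, 48.0, 157.2]
tcp_rot: [[0.122, 0.993, -0.005], [0.993, -0.122, 0.0], [-0.0, -0.005, -1.0]]
force: [-0.5, 0.5, -1.0]
opening: 56.1
finger_force: 30.0
```

```bash
python3 plan.py 612 48 98 -7
python3 - <<'E'
from h import *
T=snap('top','top5');S=snap('side','side5')
a=cv2.resize(T['pixels'][150:250,160:280],None,fx=4,fy=4,interpolation=cv2.INTER_CUBIC)
b=cv2.resize(S['pixels'][110:220,225:305],None,fx=4,fy=4,interpolation=cv2.INTER_CUBIC)[:400]
cv2.imwrite('pics/c7.png',np.hstack([a,b])[...,::-1])
for z in(72,):
  for p in((611.3,47.9),(619.3,113.4)): print(proj(T,(*p,z)),proj(S,(*p,z)))
o=sensors.observe()['ee_pos']; print('roll bottom/top',[ (proj(T,o+[0,0,k]),proj(S,o+[0,0,k])) for k in(-20.8,27.2)])
E
```

```text
t 25.3 pos [609.9  48.  157.2] yawY -6.99 tilt [-0.0002 -0.0054] open 56.1 ff 30.0 F [-0.5  0.5 -1. ] j [-6. 34. 87. -0. 59.  1.]
shift/250 [0.001 0.01  0.237] turn/1.5 [-0.0036  0.0001  0.0001]
[227.2 186.5] [264.1 181.3]
[207.3 183.9] [265.7 169.1]
roll bottom/top [(array([225.6, 184. ]), array([263.8, 162.3])), (array([224.3, 181.4]), array([264.1, 147.5]))]
```

View pics/c7.png

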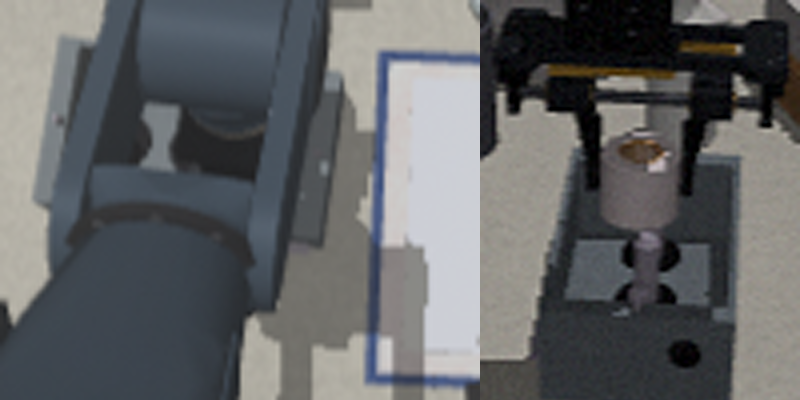

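Side crop: the roll hangs above spindle 1, with its centre at crop x≈639 and the spindle column at x≈646. I'll measure that offset numerically.

Run:
```python
from h import *
for f in('side5','side3','side4'):
    g=cv2.cvtColor(load(f)['pixels'],cv2.COLOR_RGB2GRAY); print(f)
    for r in ([148,154,158]if f=='side5' else[])+[168,171,174,177,180,182,184,186]: print(r,g[r,252:282])
S=load('side4')
g=cv2.cvtColor(load('top4')['pixels'],cv2.COLOR_RGB2GRAY)
for r in range(178,194,1): print(r,g[r,183:236])
```

```text
side5
148 [  3   1  12  73  94  90  89  80  53  52  59  61  73  77  76  79  69  47
  96 168 131  84  93  55  23   7   8  64 102 115]
154 [  4   9   6  62  78  87  93  92  96  98  98  98 107 100 101  97  99  97
  94  90  89  85  66  31   3   2  41  52  50  52]
158 [ 49  54  50  65  78  80  97  94  96  95  98 104 102 103 104 100  97  96
  96  92  85  79  50  22   7   4  45  48  50  50]
168 [ 43  48  39  41  46  47  46  39  42  46  44  43  55 110 129 115  93  72
  58  51  47  46  49  44  54  46  49  52  52  51]
171 [ 92  87  90  92  89  88  92  94  78  36   2  49  91 103 113 113 110  96
  57  16   6   6  53  86  90  96  88  91  91  90]
174 [91 87 85 90 88 90 90 92 47  2  4 27 59 70 75 74 71 59 27  1 11 10  4 67
 89 85 87 89 87 88]
177 [90 91 86 94 87 93 86 94 91 93 98 66 60 69 72 70 69 44  4  9 51 84 84 86
 87 86 91 84 86 90]
180 [85 88 90 91 89 85 86 89 91 95 58 54 59 58 71 69 65 67 86 98 93 89 87 87
 87 85 81 86 87 89]
182 [88 89 86 93 91 88 97 65 25  9 49 74 70 69 73 66 62 40 14  1 18 77 86 90
 87 84 88 90 88 89]
184 [92 96 96 94 95 94 55  3  0 12 55 71 78 68 68 64 66 34 13  1  9  0 
[... 4776 characters left out ...]
 80  90  79  69  64  49  50  51  51  81]
191 [110 116 115 113  95  79  65  55  50  53  82  89 111 116 116 115 115 115
 115 115  84  56  49  49  49  46  41  42  41  42  41  46  84 110 115 115
 116 117  82  55  50  50  54  61  66  66  68  58  46  47  51  52  89]
192 [110 116 116 116 116 107  98  92  91  92 112 116 116 116 116 115 116 116
 116 116 106  81  58  50  49  48  43  41  42  41  50  84 111 114 114 115
 116 117 103  65  50  50  51  54  56  57  57  47  44  43  50  53  99]
193 [109 115 115 117 116 115 116 116 117 116 117 116 116 116 116 116 115 116
 116 116 116 107  94  78  57  48  46  44  50  48  85 111 115 114 114 114
 115 116 117  74  51  51  50  50  47  45  43  44  44  44  51  59 110]
```

Emit:
apply_moves(
  deltas=[
    [[-0.003,0,0],[0.003,0.008,0.08],0.4],
    [[0,0,0],[0,0,0.1],0.4],
    [[0,0,0],[0,0,0.06],0.4],
    [[0,0,0],[0,0,0.02],0.4],
    [[0,0,0],[0,0,0.02],0.4],
    [[0,0,0],[0,0,0.02],0.4],
    [[0,0,0],[0,0,0.02],0.4],
  ],
)

```text
t: 26.1
ee_pos: [614.2, 48.3, 80.4]
tcp_rot: [[0.122, 0.993, 0.006], [0.993, -0.122, -0.001], [0.0, 0.006, -1.0]]
force: [0.2, -0.5, -0.6]
opening: 55.9
finger_force: 30.0
```

```bash
python3 plan.py 612 48.5 35 -7
```

```text
t 26.1 pos [614.2  48.3  80.4] yawY -6.99 tilt [0.    0.006] open 55.9 ff 30.0 F [ 0.2 -0.5 -0.6] j [-6. 40. 90. -0. 50.  1.]
shift/250 [-0.    -0.01   0.181] turn/1.5 [ 0.004  -0.      0.0001]
```

Emit:
apply_moves(
  deltas=[
    [[0.003,0,0],[0,-0.005,0.03],0.4],
    [[0,0,0],[0,0,0.04],0.4],
    [[0,0,0],[0,0,0.04],0.4],
    [[0,0,0],[0,0,0.03],0.4],
    [[0,0,0],[0,0,0.02],0.4],
    [[0,0,0],[0,0,0.01],0.4],
    [[0,0,0],[0,0,0.006],0.4],
    [[0,0,0],[0,0,0],0.4],
  ],
)

```text
t: 26.9
ee_pos: [612.7, 48.5, 35.9]
tcp_rot: [[0.122, 0.993, 0.0], [0.993, -0.122, -0.0], [-0.0, 0.0, -1.0]]
force: [0.5, -0.4, -0.0]
opening: 55.7
finger_force: 30.0
```

```bash
python3 plan.py 612 48.5 35 -7
```

```text
t 26.9 pos [612.7  48.5  35.9] yawY -6.99 tilt [-0.      0.0001] open 55.7 ff 30.0 F [ 0.5 -0.4 -0. ] j [-6. 44. 91. -0. 45.  1.]
shift/250 [-0.    -0.003  0.003] turn/1.5 [0.0001 0.     0.0001]
```

Emit:
apply_moves(
  deltas=[
    [[0,0,0],[0,0,0.006],0.4],
    [[0,0,0],[0,0,0.004],0.4],
    [[0,0,0],[0,0,0],0.4],
  ],
)

```text
t: 27.2
ee_pos: [613.0, 48.5, 34.9]
tcp_rot: [[0.122, 0.993, 0.001], [0.993, -0.122, -0.0], [-0.0, 0.001, -1.0]]
force: [-1.7, 0.5, 5.4]
opening: 55.7
finger_force: 30.0
```

Emit:
apply_moves(
  deltas=[
    [[0,0,0],[0,0,0],0.7],
    [[0,0,0],[0,0,0],0.8],
    [[0,0,0],[0,0,0],0.8],
    [[0,0,0],[0,0,0],0.8],
    [[0,0,0],[0,0,-0.1],0.8],
    [[0,0,0],[0,0,-0.18],0.8],
    [[0,0,0],[0,0,-0.18],1],
    [[0,0,0],[0,0,-0.14],1],
  ],
)

```text
t: 28.0
ee_pos: [613.2, 48.4, 185.8]
tcp_rot: [[0.122, 0.993, 0.002], [0.993, -0.122, -0.0], [0.0, 0.002, -1.0]]
force: [0.3, 0.1, -0.1]
opening: 79.0
finger_force: 0.0
```

```bash
python3 - <<'E'
from h import *
T=snap('top','top6');S=snap('side','side6')
a=cv2.resize(T['pixels'][150:280,260:360],(400,520),interpolation=cv2.INTER_CUBIC)
b=cv2.resize(S['pixels'][130:310,190:290],(400,520),interpolation=cv2.INTER_CUBIC)
cv2.imwrite('pics/c8.png',np.hstack([a,b])[...,::-1])
E
python3 plan.py 479 -293.2 180 -7 479 -293.2 19 -7
```

```text
t 28.1 pos [616.5  48.2 189.3] yawY -6.99 tilt [0.0004 0.0123] open 83.9 ff 0.0 F [ 0.7 -0.8  0.5] j [-6. 32. 86.  0. 62.  1.]
shift/250 [-1.423 -0.38   0.032] turn/1.5 [ 0.0082 -0.0003  0.0002]
shift/250 [0.    0.    0.644] turn/1.5 [0. 0. 0.]
```

View pics/c8.png

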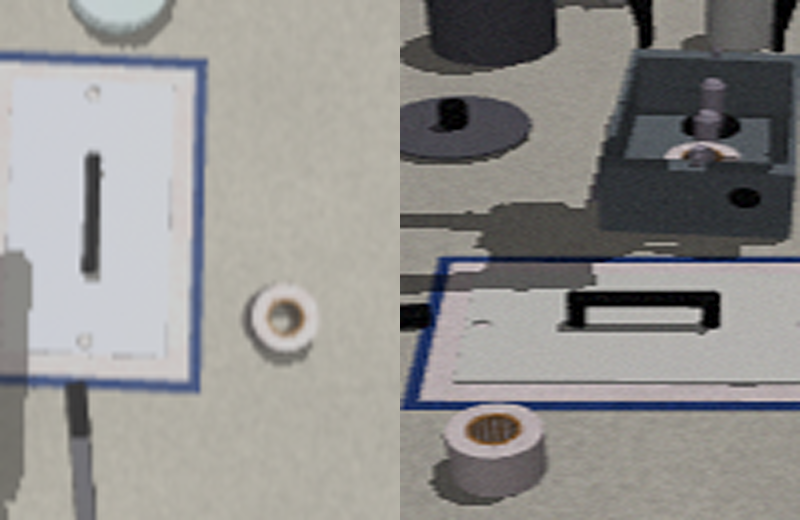

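Roll1 is down on spindle 1, with the tip protruding through its bore. Roll2 is unmoved at top (330.6,228.6). Going to it.

Emit:
apply_moves(
  deltas=[
    [[0,0,0],[-0.158,-0.042,0],1],
    [[0,0,0],[-0.158,-0.042,0],1],
    [[0,0,0],[-0.158,-0.042,0],1],
    [[0,0,0],[-0.158,-0.042,0],1],
    [[0,0,0],[-0.158,-0.042,0],1],
    [[0,0,0],[-0.158,-0.042,0],1],
    [[0,0,0],[-0.158,-0.042,0],1],
    [[0,0,0],[-0.158,-0.042,0],1],
  ],
)

```text
t: 28.9
ee_pos: [489.4, -255.9, 182.2]
tcp_rot: [[0.122, 0.993, -0.002], [0.993, -0.122, 0.001], [0.001, -0.002, -1.0]]
force: [-0.3, -0.2, -0.4]
opening: 87.0
finger_force: 0.0
```

Emit:
apply_moves(
  deltas=[
    [[0,0,0],[-0.158,-0.042,0],1],
    [[0,0,0],[0,0,0],1],
    [[0,0,0],[0,0,0],1],
  ],
)

```text
t: 29.2
ee_pos: [474.6, -293.2, 182.3]
tcp_rot: [[0.124, 0.992, -0.001], [0.992, -0.124, 0.002], [0.002, -0.002, -1.0]]
force: [1.0, 1.8, 0.3]
opening: 86.9
finger_force: 0.0
```

```bash
python3 plan.py 479 -293.2 19 -7
```

```text
t 29.2 pos [ 474.6 -293.2  182.3] yawY -7.14 tilt [ 0.0017 -0.0017] open 86.9 ff 0.0 F [1.  1.8 0.3] j [-43.  28.  94.   0.  58. -36.]
shift/250 [0.001 0.019 0.653] turn/1.5 [-0.0011 -0.0012 -0.0017]
```

Emit:
apply_moves(
  deltas=[
    [[-0.001,-0.001,-0.001],[0,0.015,0.12],1],
    [[0,0,0],[0,0,0.16],1],
    [[0,0,0],[0,0,0.16],1],
    [[0,0,0],[0,0,0.12],1],
    [[0,0,0],[0,0,0.06],1],
    [[0,0,0],[0,0,0.035],1],
    [[0,0,0],[0,0,0],0.7],
    [[0,0,0],[0,0,0],0.5],
  ],
)

```text
t: 30.0
ee_pos: [480.0, -293.1, 20.1]
tcp_rot: [[0.119, 0.993, 0.002], [0.993, -0.119, -0.002], [-0.002, 0.002, -1.0]]
force: [-0.3, 0.2, 0.6]
opening: 77.8
finger_force: 0.0
```

Emit:
apply_moves(
  deltas=[
    [[0,0,0],[0,0,0],0.4],
    [[0,0,0],[0,0,0],0.4],
    [[0,0,0],[0,0,0],0.4],
    [[0,0,0],[0,0,0],0.4],
    [[0,0,0],[0,0,0],0.4],
  ],
)

```text
t: 30.5
ee_pos: [479.8, -293.9, 20.5]
tcp_rot: [[0.12, 0.993, 0.002], [0.993, -0.12, -0.003], [-0.002, 0.003, -1.0]]
force: [-0.2, 0.9, 6.0]
opening: 55.2
finger_force: 30.0
```

```bash
python3 plan.py 479 -293.2 19 -7
```

```text
t 30.5 pos [ 479.8 -293.9   20.5] yawY -6.91 tilt [-0.0023  0.0028] open 55.2 ff 30.0 F [-0.2  0.9  6. ] j [-43.  43.  99.  -0.  38. -36.]
shift/250 [ 0.003 -0.004  0.006] turn/1.5 [0.0018 0.0015 0.0011]
```

Emit:
apply_moves(
  deltas=[
    [[0,0,0],[0,0,-0.03],0.4],
    [[0,0,0],[0,0,-0.1],0.4],
    [[0,0,0],[0,0,-0.15],0.4],
    [[0,0,0],[0,0,-0.15],0.4],
    [[0,0,0],[0,0,-0.1],0.4],
    [[0,0,0],[0,0,-0.05],0.4],
    [[0,0,0],[0,0,0],0.4],
    [[0,0,0],[0,0,0],0.4],
  ],
)

```text
t: 31.3
ee_pos: [478.5, -292.7, 163.7]
tcp_rot: [[0.12, 0.993, -0.0], [0.993, -0.12, -0.0], [-0.0, -0.0, -1.0]]
force: [0.9, 0.3, -1.8]
opening: 55.0
finger_force: 30.0
```

```bash
python3 plan.py 628.2 179 163 -7
```

```text
t 31.3 pos [ 478.5 -292.7  163.7] yawY -6.91 tilt [-0.0003 -0.0002] open 55.0 ff 30.0 F [ 0.9  0.3 -1.8] j [-43.  30.  95.  -0.  56. -36.]
shift/250 [1.945 0.367 0.002] turn/1.5 [-0.0001  0.0002  0.0011]
```

Emit:
apply_moves(
  deltas=[
    [[0,0,0.001],[0.08,0.015,0],0.4],
    [[0,0,0],[0.139,0.0262,0],0.4],
    [[0,0,0],[0.139,0.0262,0],0.4],
    [[0,0,0],[0.139,0.0262,0],0.4],
    [[0,0,0],[0.139,0.0262,0],0.4],
    [[0,0,0],[0.139,0.0262,0],0.4],
    [[0,0,0],[0.139,0.0262,0],0.4],
    [[0,0,0],[0.139,0.0262,0],0.4],
  ],
)

```text
t: 32.1
ee_pos: [559.3, -36.3, 162.0]
tcp_rot: [[0.122, 0.993, -0.003], [0.993, -0.122, -0.0], [-0.001, -0.003, -1.0]]
force: [0.0, -0.2, -1.2]
opening: 55.1
finger_force: 30.0
```

Emit:
apply_moves(
  deltas=[
    [[0,0,0],[0.139,0.0262,0],0.4],
    [[0,0,0],[0.139,0.0262,0],0.4],
    [[0,0,0],[0.139,0.0262,0],0.4],
    [[0,0,0],[0.139,0.0262,0],0.4],
    [[0,0,0],[0.139,0.0262,0],0.4],
    [[0,0,0],[0.139,0.0262,0],0.4],
    [[0,0,0],[0.058,0.011,0],0.4],
    [[0,0,0],[0,0,0],0.4],
  ],
)

```text
t: 32.9
ee_pos: [628.5, 179.8, 161.8]
tcp_rot: [[0.119, 0.993, -0.002], [0.993, -0.119, -0.002], [-0.002, -0.002, -1.0]]
force: [-0.6, -0.3, -0.5]
opening: 54.7
finger_force: 30.0
```

Emit:
apply_moves(
  deltas=[
    [[0,0,0],[0,0,0],0.4],
    [[0,0,0],[0,0,0],0.4],
  ],
)

```text
t: 33.1
ee_pos: [628.6, 176.5, 163.3]
tcp_rot: [[0.123, 0.992, -0.001], [0.992, -0.123, -0.003], [-0.003, -0.001, -1.0]]
force: [-0.1, 0.2, -1.8]
opening: 55.2
finger_force: 30.0
```

```bash
python3 plan.py 628.2 179 99 -7
python3 - <<'E'
from h import *
S=snap('side','side7')
b=cv2.resize(S['pixels'][95:205,210:320],(550,550),interpolation=cv2.INTER_CUBIC)
cv2.imwrite('pics/c9.png',b[...,::-1])
g=cv2.cvtColor(S['pixels'],cv2.COLOR_RGB2GRAY)
for r in range(134,164,3): print(r,g[r,250:285])
o=sensors.observe()['ee_pos']; print([proj(S,o+[0,0,k]) for k in(-20.5,27)],proj(S,(628.2,179,72)),proj(S,(628.2,179,30)))
E
```

```text
t 33.1 pos [628.6 176.5 163.3] yawY -7.07 tilt [-0.0027 -0.0006] open 55.2 ff 30.0 F [-0.1  0.2 -1.8] j [ 6. 36. 81. -0. 63. 13.]
shift/250 [ 0.01  -0.002  0.257] turn/1.5 [-0.0004  0.0018 -0.0008]
134 [146 146 146 145 146 145 152 119 111  95  81  75  86  86  96  97  99  98
  98  97  94  98  99  96  92  89  83  60  24   0  12  77  87  83 115]
137 [149 145 148 147 144 145 142 143 148 133  89  70  85  91  95  94  97  98
 100 101  98  93  96  94  91  85  75  71  87  93  93  93  87  79 124]
140 [149 145 144 142 145 146 146 146 143 141 116  86  84  90  91  95  97  98
  98  97  99  93  93  91  87  79  74  91  94  92  92  91  88  94 131]
143 [144 144 146 147 146 146 144 142 141 145 152 102  66  68  71  69  70  72
  79  80  88  82  96  99  93  99  97  99  93  94  92  90  83  88 124]
146 [143 145 149 148 148 152 148 150 148 153 100  70  70  71  70  68  71  74
  78  89  91  97 100  97 100  96  97 102  98  97  89  67 129 143 144]
149 [73 79 73 81 75 86 87 90 86 88 89 90 88 88 91 89 93 80 66 66 79 88 84 86
 93 90 87 83 88 87 79 86 85 84 86]
152 [48 44 50 49 51 48 50 51 46 46 48 49 44 49 43 46 46 45 51 53 52 47 49 52
 48 49 48 47 48 46 47 45 49 49 52]
155 [49 47 50 43 51 49 44 51 48 51 47 47 42 50 55 51 48 47 48 49 48 49 48 49
 49 52 49 47 48 48 48 51 44 47 44]
158 [46 47 45 48 47 49 52 47 50 50 43 45 50 49 51 43 56 63 57 66 61 59 49 45
 46 51 42 47 51 46 44 49 52 49 43]
161 [46 49 48 48 51 47 52 50 49 45 49 44 49 47 45 56 64 73 73 66 61 51 45 46
 43 48 47 53 45 47 43 51 48 50 51]
[array([268.1, 138.8]), array([268.5, 124.8])] [267.4 158. ] [267.1 169. ]
```

View pics/c9.png

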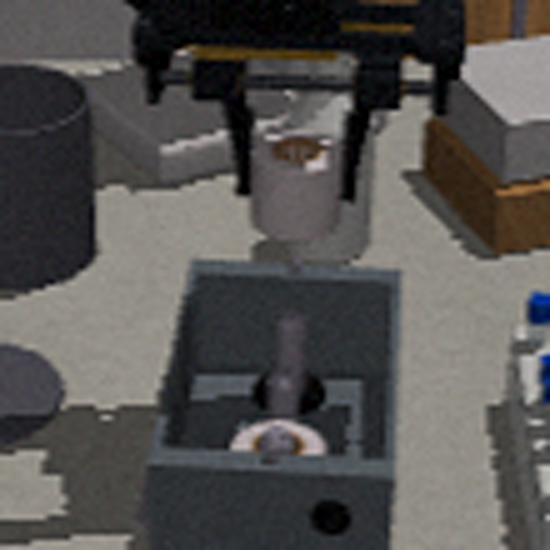

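The roll hangs centred over spindle 3 (roll x≈268.5 px, spindle ≈268). Lowering.

Emit:
apply_moves(
  deltas=[
    [[0,0.001,-0.001],[0.009,0,0.08],0.4],
    [[0,0,0],[0,0,0.1],0.4],
    [[0,0,0],[0,0,0.06],0.4],
    [[0,0,0],[0,0,0.02],0.4],
    [[0,0,0],[0,0,0.02],0.4],
    [[0,0,0],[0,0,0.02],0.4],
    [[0,0,0],[0,0,0.02],0.4],
  ],
)

```text
t: 33.85
ee_pos: [630.5, 180.4, 84.6]
tcp_rot: [[0.12, 0.993, 0.003], [0.993, -0.12, 0.0], [0.0, 0.003, -1.0]]
force: [0.2, -0.0, -0.4]
opening: 55.4
finger_force: 30.0
```

```bash
python3 plan.py 628.4 179 35 -7
```

```text
t 33.85 pos [630.5 180.4  84.6] yawY -6.91 tilt [0.0004 0.0033] open 55.4 ff 30.0 F [ 0.2 -0.  -0.4] j [ 6. 42. 84. -0. 54. 13.]
shift/250 [-0.007 -0.008  0.199] turn/1.5 [ 0.0022 -0.0003  0.0011]
```

Emit:
apply_moves(
  deltas=[
    [[0.002,0,0.001],[-0.004,-0.005,0.03],0.4],
    [[0,0,0],[0,0,0.05],0.4],
    [[0,0,0],[0,0,0.05],0.4],
    [[0,0,0],[0,0,0.03],0.4],
    [[0,0,0],[0,0,0.02],0.4],
    [[0,0,0],[0,0,0.012],0.4],
    [[0,0,0],[0,0,0.006],0.4],
    [[0,0,0],[0,0,0],0.4],
  ],
)

```text
t: 34.65
ee_pos: [628.6, 179.6, 34.9]
tcp_rot: [[0.122, 0.993, -0.001], [0.993, -0.122, 0.0], [0.0, -0.001, -1.0]]
force: [0.1, -0.2, -0.5]
opening: 55.0
finger_force: 30.0
```

```bash
python3 plan.py 628.4 179 34.5 -7
```

```text
t 34.65 pos [628.6 179.6  34.9] yawY -6.99 tilt [ 0.0002 -0.0007] open 55.0 ff 30.0 F [ 0.1 -0.2 -0.5] j [ 6. 46. 85.  0. 49. 13.]
shift/250 [-0.002 -0.001  0.001] turn/1.5 [-0.0005 -0.0001  0.0002]
```

Press slightly, release, rise, and check.

Emit:
apply_moves(
  deltas=[
    [[0,0,0],[0,0,0.006],0.4],
    [[0,0,0],[0,0,0.004],0.4],
    [[0,0,0],[0,0,0],0.4],
  ],
)

```text
t: 34.95
ee_pos: [628.9, 179.7, 34.5]
tcp_rot: [[0.122, 0.993, 0.0], [0.993, -0.122, 0.0], [0.0, 0.0, -1.0]]
force: [-2.9, -0.4, 9.0]
opening: 54.7
finger_force: 30.0
```

Emit:
apply_moves(
  deltas=[
    [[0,0,0],[0,0,0],0.7],
    [[0,0,0],[0,0,0],0.8],
    [[0,0,0],[0,0,0],0.8],
    [[0,0,0],[0,0,0],0.8],
    [[0,0,0],[0,0,-0.1],0.8],
    [[0,0,0],[0,0,-0.18],0.8],
    [[0,0,0],[0,0,-0.18],0.6],
    [[0,0,0],[0,0,-0.18],0.4],
  ],
)

```text
t: 35.75
ee_pos: [628.3, 179.4, 193.1]
tcp_rot: [[0.122, 0.993, -0.003], [0.993, -0.122, 0.0], [-0.0, -0.002, -1.0]]
force: [0.5, -0.5, 0.1]
opening: 60.0
finger_force: 0.0
```

```bash
python3 plan.py 564.5 -136 200 -7 564.5 -136 200 -91.9 564.5 -136 17.3 -91.9
```

```text
t 35.75 pos [628.3 179.4 193.1] yawY -7.0 tilt [-0.0002 -0.0025] open 60.0 ff 0.0 F [ 0.5 -0.5  0.1] j [ 6. 34. 79.  0. 67. 13.]
shift/250 [-1.283 -0.1   -0.027] turn/1.5 [-0.0017  0.0001  0.    ]
shift/250 [0. 0. 0.] turn/1.5 [0.     0.     0.9879]
shift/250 [0.    0.    0.731] turn/1.5 [0. 0. 0.]
```

Emit:
apply_moves(
  deltas=[
    [[0,0,0],[-0.1426,-0.0111,-0.01],0.4],
    [[0,0,0],[-0.1426,-0.0111,0],0.4],
    [[0,0,0],[-0.1426,-0.0111,0],0.4],
    [[0,0,0],[-0.1426,-0.0111,0],0.4],
    [[0,0,0],[-0.1426,-0.0111,0],0.4],
    [[0,0,0],[-0.1426,-0.0111,0],0.4],
    [[0,0,0],[-0.1426,-0.0111,0],0.4],
    [[0,0,0],[-0.1426,-0.0111,0],0.4],
  ],
)

```text
t: 36.55
ee_pos: [571.4, -102.3, 194.4]
tcp_rot: [[0.122, 0.993, -0.002], [0.993, -0.122, 0.0], [0.0, -0.002, -1.0]]
force: [0.0, -1.0, 0.1]
opening: 34.8
finger_force: 0.0
```

Emit:
apply_moves(
  deltas=[
    [[0,0,0],[-0.1426,-0.0111,0],0.4],
    [[0,0,0.0898],[0,0,0],0.4],
    [[0,0,0.0898],[0,0,0],0.4],
    [[0,0,0.0898],[0,0,0],0.4],
    [[0,0,0.0898],[0,0,0],0.4],
    [[0,0,0.0898],[0,0,0],0.4],
    [[0,0,0.0898],[0,0,0],0.4],
    [[0,0,0.0898],[0,0,0],0.4],
  ],
)

```text
t: 37.35
ee_pos: [564.7, -135.9, 194.3]
tcp_rot: [[0.877, 0.48, -0.002], [0.48, -0.877, 0.0], [-0.001, -0.001, -1.0]]
force: [0.2, -0.4, -0.5]
opening: 34.3
finger_force: 0.0
```

Emit:
apply_moves(
  deltas=[
    [[0,0,0.0898],[0,0,0],0.4],
    [[0,0,0.0898],[0,0,0],0.4],
    [[0,0,0.0898],[0,0,0],0.4],
    [[0,0,0.0898],[0,0,0],0.4],
    [[0,0,0],[0,0,0],0.4],
    [[0,0,0],[0,0,0],0.4],
  ],
)

```text
t: 37.95
ee_pos: [564.7, -135.9, 194.4]
tcp_rot: [[1.0, -0.03, -0.002], [-0.03, -1.0, 0.0], [-0.002, -0.0, -1.0]]
force: [0.2, 0.6, 1.0]
opening: 34.7
finger_force: 0.0
```

```bash
python3 plan.py 564.5 -136 17.3 -91.9
python3 - <<'E'
from h import *
S=snap('side','side8'); T=snap('top','top8')
a=cv2.resize(T['pixels'][140:300,80:240],(400,400),interpolation=cv2.INTER_CUBIC)
b=cv2.resize(S['pixels'][90:220,180:310],(400,400),interpolation=cv2.INTER_CUBIC)
cv2.imwrite('pics/c10.png',np.hstack([a,b])[...,::-1])
E
```

```text
t 37.95 pos [ 564.7 -135.9  194.4] yawY -91.72 tilt [-0.0018 -0.0003] open 34.7 ff 0.0 F [0.2 0.6 1. ] j [-25.  29.  90.  -0.  61.  67.]
shift/250 [0.001 0.001 0.708] turn/1.5 [-0.0002  0.0012  0.0021]
```

View pics/c10.png

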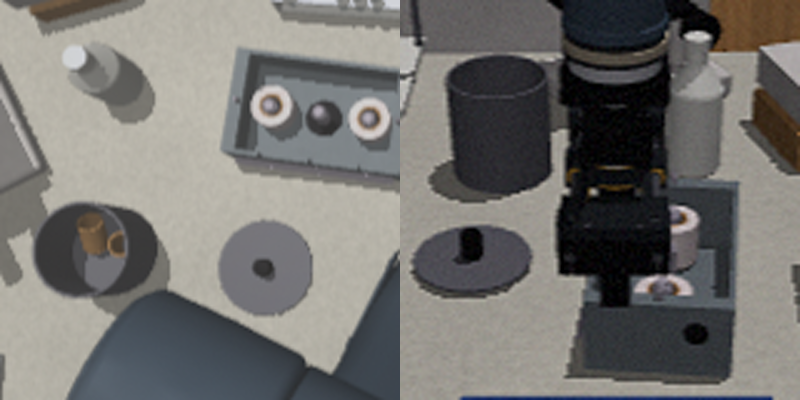

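Both rolls are down on spindles 1 and 3, and both cores are in the tub. Picking up the cover again.

Emit:
apply_moves(
  deltas=[
    [[0,0.001,0.002],[0.001,0,0.12],0.4],
    [[0,0,0],[0,0,0.16],0.4],
    [[0,0,0],[0,0,0.16],0.4],
    [[0,0,0],[0,0,0.14],0.4],
    [[0,0,0],[0,0,0.08],0.4],
    [[0,0,0],[0,0,0.044],0.4],
    [[0,0,0],[0,0,0],0.2],
    [[0,0,0],[0,0,0],0],
  ],
)

```text
t: 38.85
ee_pos: [565.7, -136.2, 19.3]
tcp_rot: [[0.999, -0.035, 0.001], [-0.035, -0.999, -0.0], [0.001, 0.0, -1.0]]
force: [0.1, 0.6, 0.2]
opening: 25.9
finger_force: 0.0
```

Emit:
apply_moves(
  deltas=[
    [[0,0,0],[0,0,0],0],
    [[0,0,0],[0,0,0],0],
    [[0,0,0],[0,0,0],0],
    [[0,0,0],[0,0,0],0],
    [[0,0,0],[0,0,0],0],
  ],
)

```text
t: 39.35
ee_pos: [565.9, -136.3, 20.0]
tcp_rot: [[0.999, -0.036, 0.002], [-0.036, -0.999, -0.001], [0.002, 0.001, -1.0]]
force: [-0.8, 0.9, 6.3]
opening: 11.4
finger_force: 30.0
```

```bash
python3 plan.py 564.5 -136 17.3 -91.9
```

```text
t 39.35 pos [ 565.9 -136.3   20. ] yawY -92.05 tilt [0.0025 0.0009] open 11.4 ff 30.0 F [-0.8  0.9  6.3] j [-25.  44.  96.   0.  40.  67.]
shift/250 [-0.006 -0.001  0.011] turn/1.5 [ 0.0006 -0.0017 -0.0017]
```

Emit:
apply_moves(
  deltas=[
    [[0,0,0],[0,0,-0.02],0],
    [[0,0,0],[0,0,-0.08],0],
    [[0,0,0],[0,0,-0.14],0],
    [[0,0,0],[0,0,-0.16],0],
    [[0,0,0],[0,0,-0.16],0],
    [[0,0,0],[0,0,-0.13],0],
    [[0,0,0],[0,0,-0.07],0],
    [[0,0,0],[0,0,0],0],
  ],
)

```text
t: 40.15
ee_pos: [566.2, -136.4, 211.4]
tcp_rot: [[0.999, -0.036, 0.005], [-0.036, -0.999, -0.002], [0.005, 0.002, -1.0]]
force: [0.3, 0.1, -3.1]
opening: 11.6
finger_force: 30.0
```

Emit:
apply_moves(
  deltas=[
    [[0,0,-0.06],[0,0,0],0],
    [[0,0,-0.0843],[0,0,0],0],
    [[0,0,-0.0843],[0,0,0],0],
    [[0,0,-0.0843],[0,0,0],0],
    [[0,0,-0.0843],[0,0,0],0],
    [[0,0,-0.0843],[0,0,0],0],
    [[0,0,-0.0843],[0,0,0],0],
    [[0,0,-0.0843],[0,0,0],0],
  ],
)

```text
t: 40.95
ee_pos: [563.4, -135.2, 206.2]
tcp_rot: [[0.586, 0.81, -0.004], [0.81, -0.586, 0.002], [-0.001, -0.005, -1.0]]
force: [-0.6, 0.0, -1.6]
opening: 11.5
finger_force: 30.0
```

Emit:
apply_moves(
  deltas=[
    [[0,0,-0.0843],[0,0,0],0],
    [[0,0,-0.0843],[0,0,0],0],
    [[0,0,-0.0843],[0,0,0],0],
    [[0,0,-0.0843],[0,0,0],0],
    [[0,0,0],[0,0,0],0],
    [[0,0,0],[0,0,0],0],
  ],
)

```text
t: 41.55
ee_pos: [564.0, -135.5, 207.1]
tcp_rot: [[0.128, 0.992, -0.003], [0.992, -0.128, 0.001], [0.001, -0.003, -1.0]]
force: [-0.1, -1.0, -3.1]
opening: 11.8
finger_force: 30.0
```

```bash
python3 plan.py 619.8 114.7 205 -7
```

```text
t 41.55 pos [ 564.  -135.5  207.1] yawY -7.36 tilt [ 0.0011 -0.0029] open 11.8 ff 30.0 F [-0.1 -1.  -3.1] j [-25.  28.  90.   0.  63. -17.]
shift/250 [1.021 0.093 0.009] turn/1.5 [-0.0019 -0.0007 -0.0042]
```

Emit:
apply_moves(
  deltas=[
    [[0,0,-0.003],[0.1276,0.0116,0],0],
    [[0,0,0],[0.1276,0.0116,0],0],
    [[0,0,0],[0.1276,0.0116,0],0],
    [[0,0,0],[0.1276,0.0116,0],0],
    [[0,0,0],[0.1276,0.0116,0],0],
    [[0,0,0],[0.1276,0.0116,0],0],
    [[0,0,0],[0.1276,0.0116,0],0],
    [[0,0,0],[0.1276,0.0116,0],0],
  ],
)

```text
t: 42.35
ee_pos: [618.6, 115.9, 207.8]
tcp_rot: [[0.123, 0.992, -0.001], [0.992, -0.123, 0.0], [-0.0, -0.001, -1.0]]
force: [0.9, 0.5, -2.5]
opening: 11.8
finger_force: 30.0
```

Emit:
apply_moves(
  deltas=[
    [[0,0,0],[0,0,0.08],0],
    [[0,0,0],[0,0,0.12],0],
    [[0,0,0],[0,0,0.08],0],
    [[0,0,0],[0,0,0.04],0],
    [[0,0,0],[0,0,0],0],
    [[0,0,0],[0,0,0],0],
    [[0,0,0],[0,0,0],0],
  ],
)

```text
t: 43.05
ee_pos: [620.1, 114.5, 129.9]
tcp_rot: [[0.122, 0.993, 0.003], [0.993, -0.122, 0.0], [0.001, 0.003, -1.0]]
force: [0.2, 0.5, -2.7]
opening: 11.8
finger_force: 30.0
```

```bash
python3 plan.py 619.8 114.7 98 -7
python3 - <<'E'
from h import *
S=snap('side','side9'); T=snap('top','top9')
a=cv2.resize(T['pixels'][150:220,160:260],(400,280),interpolation=cv2.INTER_CUBIC)
b=cv2.resize(S['pixels'][130:220,220:310],(400,400),interpolation=cv2.INTER_CUBIC)
im=np.zeros((400,800,3),np.uint8); im[:280,:400]=a; im[:,400:]=b
cv2.imwrite('pics/c11.png',im[...,::-1])
E
```

```text
t 43.05 pos [620.1 114.5 129.9] yawY -6.99 tilt [0.0006 0.0027] open 11.8 ff 30.0 F [ 0.2  0.5 -2.7] j [ 0. 37. 86.  0. 57.  7.]
shift/250 [ 0.001 -0.002  0.128] turn/1.5 [ 0.0018 -0.0004  0.0002]
```

View pics/c11.png

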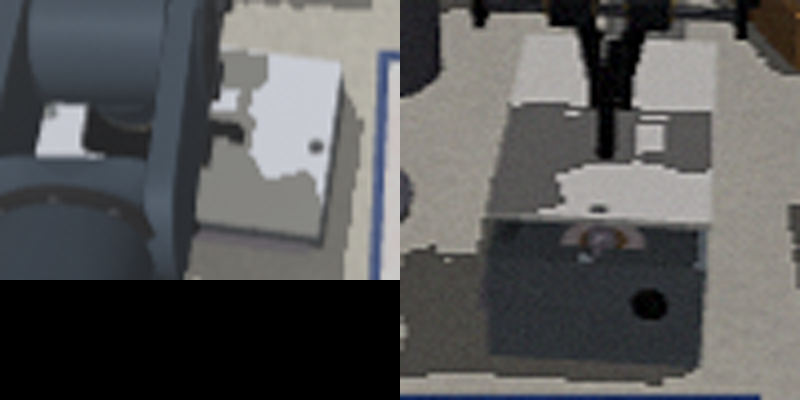

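Cover is level 32 mm above the rim; the near hole sits at top (238.6,186.1) and side (264.5,176.7). I'll compare it with the pin.

Run:
```python
from h import *
def cen(f,box):
    s=load(f); g=cv2.cvtColor(s['pixels'],cv2.COLOR_RGB2GRAY).astype(float); x0,x1,y0,y1=box; p=g[y0:y1,x0:x1]
    w=np.clip(np.median(p)-15-p,0,None); yy,xx=np.mgrid[y0:y1,x0:x1]; return s,((w*xx).sum()/w.sum(),(w*yy).sum()/w.sum()),p.astype(int)
for f,b,z in(('top0',(236,243,184,192),85),('top9',(235,242,182,190),117),('side0',(260,269,180,189),85),('side9',(260,269,173,180),117)):
    s,c,p=cen(f,b); print(f,np.round(c,2),onz(s,*c,z)); print(p)
```

```text
top0 [239.58 188.04] [604.8   6.6  85. ]
[[174 175 175 174 175 175 175]
 [175 175 167 161 168 174 175]
 [174 171 137 128 140 169 166]
 [174 155 110 102 106 162 152]
 [175 150 107  89  94 160 149]
 [174 168 138 127 135 168 140]
 [174 174 171 169 174 175 119]
 [174 175 175 174 175 174 109]]
top9 [238.57 186.27] [605.6   8.5 117. ]
[[203 203 203 203 203 203 203]
 [203 202 202 203 203 203 203]
 [203 203 198 182 182 195 202]
 [203 203 168 130 126 159 196]
 [202 202 130  89  85 111 190]
 [203 202 144  95  97 132 193]
 [203 203 180 157 162 180 199]
 [202 203 202 200 202 203 203]]
side0 [263.99 186.05] [608.7   5.5  85. ]
[[160 164 156 160 160 159 161 159 162]
 [161 161 161 158 157 162 162 162 162]
 [157 164 164 163 156 159 160 162 161]
 [161 161 165 114  84 142 165 161 159]
 [163 163 166 109  80  99 148 164 164]
 [161 160 118  64  52  64 120 155 163]
 [164 164 148 102  63  75 122 158 161]
 [144 148 148 149 166 177 167 166 167]
 [ 88  89  92  91  92  95  89  91 103]]
side9 [263.94 177.76] [607.7  -0.  117. ]
[[169 169 173 167 172 172 168 168 170]
 [166 169 172 174 166 171 172 171 172]
 [171 171 173 169 173 172 170 171 171]
 [170 173 154 109  92  97 136 163 169]
 [172 174 137  74  65  53 108 161 171]
 [155 170 180 182 183 178 182 177 179]
 [ 96  94  97  93  98  97 114 118 116]]
```

The hole matches the seated position within about 1 mm, so I'm lowering.

Emit:
apply_moves(
  deltas=[
    [[0.001,0,0],[0,-0.001,0.03],0],
    [[0,0,0],[0,0,0.03],0],
    [[0,0,0],[0,0,0.02],0],
    [[0,0,0],[0,0,0.016],0],
    [[0,0,0],[0,0,0.012],0],
    [[0,0,0],[0,0,0.008],0],
    [[0,0,0],[0,0,0],0],
  ],
)

```text
t: 43.85
ee_pos: [618.7, 114.6, 100.0]
tcp_rot: [[0.121, 0.993, -0.001], [0.993, -0.121, 0.0], [0.0, -0.001, -1.0]]
force: [-1.8, 0.1, 1.0]
opening: 11.5
finger_force: 30.0
```

```bash
python3 plan.py 619.8 114.7 98 -7
```

```text
t 43.85 pos [618.7 114.6 100. ] yawY -6.94 tilt [ 0.0001 -0.0014] open 11.5 ff 30.0 F [-1.8  0.1  1. ] j [ 0. 39. 87.  0. 54.  7.]
shift/250 [0.001 0.004 0.008] turn/1.5 [-0.0009 -0.0001  0.0006]
```

Emit:
apply_moves(
  deltas=[
    [[0,0,0],[0,0.002,0.006],0],
    [[0,0,0],[0,0,0.004],0],
    [[0,0,0],[0,0,0],0],
  ],
)

```text
t: 44.15
ee_pos: [618.7, 114.6, 100.0]
tcp_rot: [[0.121, 0.993, -0.002], [0.993, -0.121, 0.0], [-0.0, -0.002, -1.0]]
force: [-5.2, -0.4, 14.3]
opening: 11.5
finger_force: 30.0
```

```bash
python3 plan.py
```

```text
t 44.15 pos [618.7 114.6 100. ] yawY -6.93 tilt [-0.     -0.0016] open 11.5 ff 30.0 F [-5.2 -0.4 14.3] j [ 0. 39. 87.  0. 54.  7.]
```

Emit:
apply_moves(
  deltas=[
    [[0,0,0],[0,0,-0.006],0.1],
    [[0,0,0],[0,0,0],0.3],
    [[0,0,0],[0,0,0],0.4],
    [[0,0,0],[0,0,0],0.4],
    [[0,0,0],[0,0,-0.06],0.4],
    [[0,0,0],[0,0,-0.15],0.4],
    [[0,0,0],[0,0,-0.15],0.5],
    [[0,0,0],[0,0,-0.05],0.6],
  ],
)

```text
t: 44.95
ee_pos: [622.2, 114.6, 206.3]
tcp_rot: [[0.121, 0.993, 0.008], [0.993, -0.121, 0.0], [0.001, 0.007, -1.0]]
force: [-0.0, 1.2, 0.7]
opening: 43.9
finger_force: 0.0
```

```bash
python3 plan.py 415.3 186 200 -7
```

```text
t 44.95 pos [622.2 114.6 206.3] yawY -6.94 tilt [0.0014 0.0074] open 43.9 ff 0.0 F [-0.   1.2  0.7] j [ 0. 32. 82.  0. 66.  7.]
shift/250 [ 0.183 -0.856  0.019] turn/1.5 [ 0.005  -0.0009  0.0007]
```

Emit:
apply_moves(
  deltas=[
    [[0.001,0,0],[0.03,-0.142,0],0.6],
    [[0,0,0],[0.03,-0.142,0],0.6],
    [[0,0,0],[0.03,-0.142,0],0.6],
    [[0,0,0],[0.031,-0.142,0],0.6],
    [[0,0,0],[0.031,-0.142,0],0.6],
    [[0,0,0],[0.031,-0.138,0],0.6],
    [[0,0,0],[0,0,0],0.6],
    [[0,0,0],[0,0,0],0.6],
  ],
)

```text
t: 45.75
ee_pos: [414.2, 185.9, 202.1]
tcp_rot: [[0.12, 0.993, -0.002], [0.993, -0.12, 0.001], [0.0, -0.002, -1.0]]
force: [0.8, -0.3, 1.1]
opening: 52.4
finger_force: 0.0
```

```bash
python3 plan.py 415.3 186 15.5 -7
python3 - <<'E'
from h import *
S=snap('side','side10'); T=snap('top','top10')
a=cv2.resize(T['pixels'][140:260,80:260],(540,360),interpolation=cv2.INTER_CUBIC)
b=cv2.resize(S['pixels'][130:220,170:300],(540,360),interpolation=cv2.INTER_CUBIC)[:240]
cv2.imwrite('pics/c12.png',np.vstack([a,b])[...,::-1])
E
```

```text
t 45.75 pos [414.2 185.9 202.1] yawY -6.88 tilt [ 0.0003 -0.002 ] open 52.4 ff 0.0 F [ 0.8 -0.3  1.1] j [ 10.  19. 107.   0.  54.  17.]
shift/250 [0.001 0.006 0.746] turn/1.5 [-0.0013 -0.0002  0.0014]
```

View pics/c12.png

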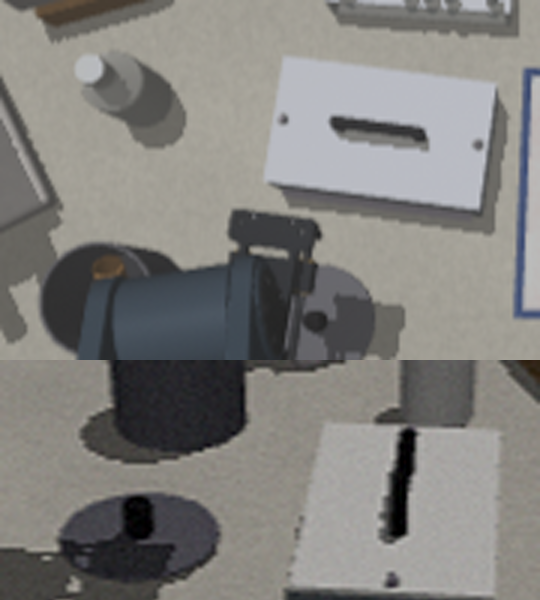

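The cover is seated flat, with its corners at the same pixels as at the start and both pins through. The knob is at crop (316,321). Descending to it.

Emit:
apply_moves(
  deltas=[
    [[-0.001,0,0.001],[0.001,0.005,0.14],0.6],
    [[0,0,0],[0,0,0.16],0.6],
    [[0,0,0],[0,0,0.16],0.6],
    [[0,0,0],[0,0,0.14],0.6],
    [[0,0,0],[0,0,0.09],0.6],
    [[0,0,0],[0,0,0.045],0.6],
    [[0,0,0],[0,0,0.008],0.4],
    [[0,0,0],[0,0,0],0.2],
  ],
)

```text
t: 46.65
ee_pos: [416.3, 185.6, 16.1]
tcp_rot: [[0.123, 0.992, -0.001], [0.992, -0.123, 0.0], [0.0, -0.001, -1.0]]
force: [0.1, -0.7, 0.2]
opening: 43.1
finger_force: 0.0
```

Emit:
apply_moves(
  deltas=[
    [[0,0,0],[0,0,0],0.1],
    [[0,0,0],[0,0,0],0.1],
    [[0,0,0],[0,0,0],0.1],
    [[0,0,0],[0,0,0],0.1],
    [[0,0,0],[0,0,0],0.1],
  ],
)

```text
t: 47.15
ee_pos: [416.0, 185.9, 16.9]
tcp_rot: [[0.122, 0.992, 0.001], [0.992, -0.122, 0.001], [0.001, 0.0, -1.0]]
force: [0.4, 0.3, 6.4]
opening: 23.1
finger_force: 30.0
```

```bash
python3 plan.py 415.3 186 15.5 -7
```

```text
t 47.15 pos [416.  185.9  16.9] yawY -7.02 tilt [0.0007 0.0004] open 23.1 ff 30.0 F [0.4 0.3 6.4] j [ 10.  40. 115.   0.  25.  17.]
shift/250 [ 0.    -0.003  0.006] turn/1.5 [ 0.0003 -0.0005 -0.0003]
```

Emit:
apply_moves(
  deltas=[
    [[0,0,0],[0,0,-0.03],0.1],
    [[0,0,0],[0,0,-0.1],0.1],
    [[0,0,0],[0,0,-0.16],0.1],
    [[0,0,0],[0,0,-0.16],0.1],
    [[0,0,0],[0,0,-0.16],0.1],
    [[0,0,0],[0,0,-0.12],0.1],
    [[0,0,0],[0,0,-0.03],0.1],
    [[0,0,0],[0,0,0],0.1],
  ],
)

```text
t: 47.95
ee_pos: [415.9, 185.8, 206.9]
tcp_rot: [[0.122, 0.992, 0.001], [0.992, -0.122, 0.001], [0.001, 0.001, -1.0]]
force: [0.3, -0.9, -2.1]
opening: 23.5
finger_force: 30.0
```

```bash
python3 plan.py 436.5 395.8 205 -7
python3 - <<'E'
from h import *
# tub rim from views with the arm away
for f,box in(('top4',None),('top8',None),('top2',None)):
    T=load(f); g=cv2.cvtColor(T['pixels'],cv2.COLOR_RGB2GRAY); print(f)
    for r in (232,238,244): print(r,g[r,88:150:1])
E
```

```text
t 47.95 pos [415.9 185.8 206.9] yawY -7.02 tilt [0.0009 0.0011] open 23.5 ff 30.0 F [ 0.3 -0.9 -2.1] j [ 10.  19. 107.   0.  55.  17.]
shift/250 [ 0.844 -0.021  0.008] turn/1.5 [ 0.0007 -0.0006 -0.0003]
top4
232 [ 60  62  47  36  30  29  30  29  35  31  32  31  33  34  36  32  40  45
  44  52  79  63  47  73  95  89  87  81  90  92  74  67  60  56  58  65
  65  66  76  84  89  69  51  48  49  48  49  48  49  49  49  50  49  70
 129 137 135 135 135 136 135 153]
238 [ 44  71  58  44  31  30  30  29  29  29  28  30  30  33  32  42  45  45
  51  57  49  58  63  64  64  82  88  88  86  83  79  76  69  63  59 107
  71  53  54  55  56  64  67  51  48  49  48  49  49  48  49  48  49  49
  48  94 101 101 101 100 100 100]
244 [ 36  34  28  29  29  29  28  29  28  28  29  28  31  31  43  43  43  51
  54  48  44  55  62  64  64  63  79  94  97  97  97  97  97  98  98  97
  97  98  98  98  99  98  65  49  49  49  48  49  49  49  49  49  49  50
  74  96 101 102 101 102 101  99]
top8
232 [114 115 142 172 130 114 111 104  69  57  57  57  57  57  58  57  57  58
  57  58  58  58  57  86 111 104 102  9
[... 730 characters left out ...]
57  58
  58  58  57  58  58  68  76  77  77  77  77  77  78  77  76  77  77  77
  78  78  94  97 101 108  71  58  59  57  58  59  58  58  58  58  58  97
 173 183 181 181 180 183 180 180]
238 [177 177 178 178 163 122  71  56  57  57  56  57  57  57  57  56  56  57
  56  58  57  71  75  76  76  76  77  77  77  93 110 114 114 113 114 114
 114 114 114 114 114 112 115  73  58  57  57  57  57  58  58  57  58  58
  57 109 117 148 174 178 178 178]
244 [175 177 177 176 173 128  75  57  56  57  56  56  56  55  56  55  56  57
  56  56  56  66  75  76  77  76  92 111 113 113 113 113 113 113 114 113
 113 113 114 114 114 113  76  58  58  58  58  58  58  58  58  58  57  57
 100 114 116 118 117 118 171 177]
```

Emit:
apply_moves(
  deltas=[
    [[0,0,0],[0.08,-0.003,0],0.1],
    [[0,0,0],[0.13,-0.003,0],0.1],
    [[0,0,0],[0.14,-0.003,0],0.1],
    [[0,0,0],[0.14,-0.003,0],0.1],
    [[0,0,0],[0.14,-0.003,0],0.1],
    [[0,0,0],[0.13,-0.003,0],0.1],
    [[0,0,0],[0.084,-0.003,0],0.1],
    [[0,0,0],[0,0,0],0.1],
  ],
)

```text
t: 48.75
ee_pos: [435.3, 397.6, 203.0]
tcp_rot: [[0.12, 0.993, -0.005], [0.993, -0.12, -0.001], [-0.001, -0.005, -1.0]]
force: [0.0, -0.4, -1.3]
opening: 23.5
finger_force: 30.0
```

Emit:
apply_moves(
  deltas=[
    [[0,0,0],[0,0,0.08],0.1],
    [[0,0,0],[0,0,0.08],0.1],
    [[0,0,0],[0,0,0.03],0.1],
    [[0,0,0],[0,0,0],0.1],
    [[0,0,0],[0,0,0],0.1],
  ],
)

```text
t: 49.25
ee_pos: [436.3, 395.2, 158.2]
tcp_rot: [[0.123, 0.992, -0.002], [0.992, -0.123, -0.0], [-0.0, -0.002, -1.0]]
force: [0.3, -0.3, -0.9]
opening: 23.4
finger_force: 30.0
```

```bash
python3 plan.py 436.5 395.8 136 -7
python3 - <<'E'
from h import *
S=snap('side','side11')
b=cv2.resize(S['pixels'][70:170,160:260],(500,500),interpolation=cv2.INTER_CUBIC)
cv2.imwrite('pics/c13.png',b[...,::-1])
g=cv2.cvtColor(S['pixels'],cv2.COLOR_RGB2GRAY)
for r in (100,103,106,109,112,120,126): print(r,g[r,186:240])
E
```

```text
t 49.25 pos [436.3 395.2 158.2] yawY -7.06 tilt [-0.0005 -0.0021] open 23.4 ff 30.0 F [ 0.3 -0.3 -0.9] j [31. 32. 91.  0. 57. 38.]
shift/250 [0.002 0.001 0.089] turn/1.5 [-0.0014  0.0003 -0.0007]
100 [46 76 86 84 86 84 82 81 84 88 82 84 78 82 82 84 88 91 43  5  6  0  1  4
  1  0 13  0 11  1  3 68 78 86 91 89 89 89 87 85 87 86 87 85 88 82 88 85
 80 90 88 84 86 86]
103 [31 80 90 83 83 87 88 82 82 89 93 78 69 68 67 65 65 70 52 16  5  9  5 10
 10  2  5 13 11  3  0 40 62 65 63 69 66 68 63 64 68 84 89 85 83 84 84 88
 86 88 88 91 86 88]
106 [122  79  85  81  82  84  83  74  44  32  34  31  32  28  33  32  33  36
  33  16   3   8  12   3   5  11   0   8   5   4   7  30  29  30  37  25
  31  30  34  33  34  26  26  76  85  86  83  81  84  86  85  84  82  87]
109 [ 95 128 135 134 137 139 141  93  39  27  26  32  33  33  31  34  34  30
  35  28  33  31  33  34  33  34  33  26  30  33  31  28  60  68  69  69
  42  32  28  31  33  30  25 137 106  68  68  66  72  72  74  72  69  72]
112 [121 138 134 137 136 138 140 143 119  74  36  31  32  31  33  34  34  35
  30  33  32  37  26  34  30  39  34  36  29  31  29  64  72  69  43  32
  31  33  37  29  26  66  75  81  73  72  78  75  76  74  77  73  74  73]
120 [139 135 138 138 139 138 144 137 140  81  19  30  32  37  38  34  31  31
  33  40  35  36  36  37  38  37  35  33  36  34  36  31  32  38  36  33
  33  34  38  30  26  22  41  58  66  67  71  64  72  77  78  84  75  76]
126 [137 134 131 137 135 136 135 136 141 102  40  25  29  36  29  34  32  36
  35  38  36  35  33  39  37  41  40  42  35  39  37  39  36  34  34  36
  39  30  33  29  24  26  37  62  72  62  69  66  71  57  60  66  67  70]
```

View pics/c13.png

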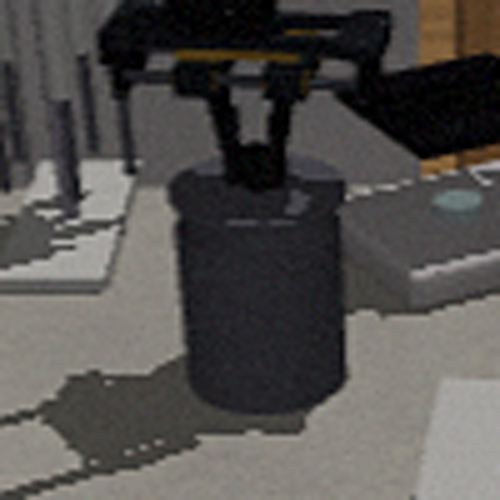

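The lid (x 193.5–228.7) is centred over the tub (195–228.3). Lowering.

Emit:
apply_moves(
  deltas=[
    [[-0.001,0,0],[0.002,0.002,0.03],0.1],
    [[0,0,0],[0,0,0.025],0.1],
    [[0,0,0],[0,0,0.016],0.1],
    [[0,0,0],[0,0,0.012],0.1],
    [[0,0,0],[0,0,0.008],0.1],
    [[0,0,0],[0,0,0],0.1],
  ],
)

```text
t: 49.9
ee_pos: [436.7, 396.2, 136.0]
tcp_rot: [[0.122, 0.992, -0.0], [0.992, -0.122, 0.0], [0.0, -0.0, -1.0]]
force: [-0.3, -0.3, 1.8]
opening: 23.2
finger_force: 30.0
```

```bash
python3 plan.py 436.5 395.8 136 -7
```

```text
t 49.9 pos [436.7 396.2 136. ] yawY -7.03 tilt [ 0.0001 -0.0001] open 23.2 ff 30.0 F [-0.3 -0.3  1.8] j [31. 34. 92.  0. 54. 38.]
shift/250 [-0.002 -0.    -0.   ] turn/1.5 [-0.0001 -0.0001 -0.0003]
```

At the seat height with light contact. A small press, then release, rise and check.

Emit:
apply_moves(
  deltas=[
    [[0,0,0],[0,0,0.004],0.1],
    [[0,0,0],[0,0,0],0.1],
    [[0,0,0],[0,0,-0.003],0.3],
    [[0,0,0],[0,0,0],0.5],
    [[0,0,0],[0,0,0],0.6],
    [[0,0,0],[0,0,0],0.6],
    [[0,0,0],[0,0,-0.06],0.6],
    [[0,0,0],[0,0,-0.15],0.6],
  ],
)

```text
t: 50.7
ee_pos: [434.5, 394.7, 185.0]
tcp_rot: [[0.123, 0.992, -0.008], [0.992, -0.123, -0.004], [-0.005, -0.007, -1.0]]
force: [-0.7, 1.0, -0.2]
opening: 51.0
finger_force: 0.0
```

Emit:
apply_moves(
  deltas=[
    [[0,0,0],[0,0,-0.15],0.6],
    [[0,0,0],[-0.15,0,0],0.6],
    [[0,0,0],[-0.15,0,0],0.6],
    [[0,0,0],[-0.15,0,0],0.6],
    [[0,0,0],[-0.15,0,0],0.6],
    [[0,0,0],[-0.15,0,0],0.6],
    [[0,0,0],[-0.15,0,0],0.6],
    [[0,0,0],[0,0,0],0.6],
  ],
)

```text
t: 51.5
ee_pos: [408.1, 169.7, 225.3]
tcp_rot: [[0.127, 0.992, -0.002], [0.992, -0.127, -0.001], [-0.002, -0.002, -1.0]]
force: [0.2, 0.9, 0.7]
opening: 52.0
finger_force: 0.0
```

```bash
python3 plan.py
python3 - <<'E'
from h import *
S=snap('side','side12'); T=snap('top','top12')
a=cv2.resize(T['pixels'][130:290,70:350],(560,320),interpolation=cv2.INTER_CUBIC)
b=cv2.resize(S['pixels'][80:300,140:360],(560,560),interpolation=cv2.INTER_CUBIC)[:260]
cv2.imwrite('pics/c14.png',np.vstack([a,b])[...,::-1])
E
```

```text
t 51.5 pos [408.1 169.7 225.3] yawY -7.29 tilt [-0.0016 -0.0017] open 52.0 ff 0.0 F [0.2 0.9 0.7] j [  8.  16. 107.  -0.  57.  15.]
```

View pics/c14.png

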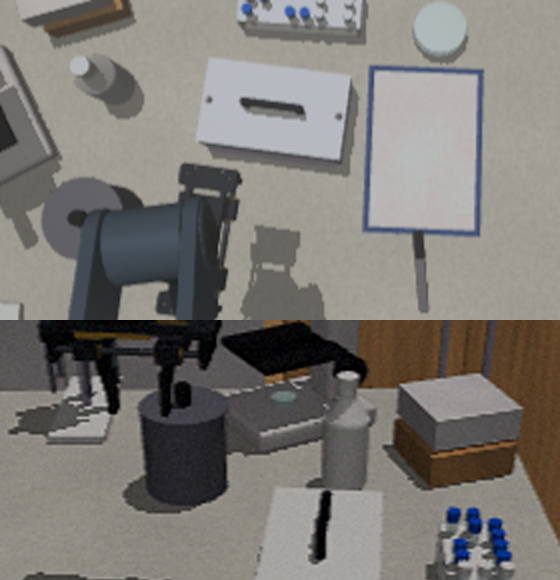

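The lid sits level on the tub (side crop 183,400), the cover is seated flat, and nothing else has moved.

```bash
python3 -c "
from h import *
print(job.finish_job())"
```

```text
the job is handed in; nothing more can be done
None
```

The dispenser is reloaded and handed in at about 51 s of the 210 s: both cores are in the tub, a fresh roll is on spindle 1 and another on spindle 3, the cover is back on its pins, and the lid is on the tub. My last pictures showed the cover flat and the lid level; `finish_job` returned no verdict.

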